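Unplug and clear the vanity before the wet room is hosed down

ROBOT

A 7-joint arm with a two-finger parallel gripper is mounted at the origin on the work surface. World frame = base frame: x ahead of the robot, y to its left, z up, the work surface at z = 0. Lengths are in m, angles in rad, forces in N, time in s.
With the tool pointing down it reaches from about 0.425 to 0.925 m from the base axis. Payload 6.8 kg.
Tool frame: the origin (TCP) lies midway between the tips of the shut fingers; the grasp point (between the pads) lies 19 mm behind it (bot.hold_point_z is the distance from the TCP to the grasp point, in m); z points along the fingers, y is the line along which they close (so a half turn about z gives the same grasp; the last joint's range is limited). The gripper opens to 85 mm and grips with 20 to 120 N. Pads are 22 mm wide; open, the fingers measure 114 mm over their backs; the gripper's body (76 mm by 85 mm) begins 54 mm behind the grasp point. The pads swing forward as they close: fully open they stand 13 mm farther back than shut.
Start: joints at [1.012, 0.477, 0.022, 1.555, -0.011, 1.109, -0.083], TCP at [0.294, -0.608, 0.231] pointing down, gripper open.
Joint ranges: [-2.96, 2.96], [-0.34, 2.1], [-1.41, 1.46], [0.24, 2.44], [-1.37, 4.51], [0.17, 1.92], [-2.96, 2.96]. Speed limits (rad/s): [2.39, 2.39, 3.14, 3.14, 3.14, 3.14, 3.14].

INTERFACE

Orientations are given as a unit quaternion [w, x, y, z].
In Python, from station import bot gives the robot as it stands. The module is installed in compiled form; this text tells all that it offers.
- The arm moves only by the tool step_arm, never from a script. Its argument "increments" is a list that holds one entry, the list of rows, each a list of 7 numbers: the opening, from -1 (shut) to 1 (fully open), then the shift along the tool's x, y, z in mm, then the turn, a rotation vector about the tool's x, y, z in degrees. In form: [[[grip, x, y, z, ax, ay, az], ...]]. A call has 1 to 10 rows; each row is the pose to reach, as a shift and turn from the pose commanded when the call began, along the tool's axes at that moment; what a row does not reach only later rows make up. A row lasts 1/12 s, in which the tool goes at most 41.7 mm and 7.16 degrees, less where a joint would pass 70% of its speed; a pose out of reach is approached as far as the arm can. A call with a gripper value outside its range is refused whole. The fingers move at their own pace and stop on an object; "force" is the grip in N (left out, the last holds). Time passes only in rows, so rows that repeat a pose let the fingers close. It gives the time, the measured TCP pose, the force, the opening and the grip force at its end, in the units of the state.
- bot.get_obs(): the state, without advancing time (a new reading comes with each control period).
- bot.read_camera(name): name is "scene" or "top"; returns a dict with "image" (384x512x3 uint8, red, green, blue), "camera_matrix" (3x3 intrinsics, pixels), "dist" ([k1, k2, p1, p2, k3] as OpenCV has them; the pictures are not rectified), "R" (3x3) and "t" (3): a world point X has camera coordinates R X + t. Camera axes: x right, y down, z forward; pixel columns grow to the right and rows downward; lengths in m; the calibration is good to about 2 mm. A picture is of the moment at which its call begins. There is no depth.
- bot.hand_in(): hands the job in; it is judged then, once.
The state is a dict: "t": time; "q": joint angles; "joint_vel": joint speeds; "joint_torque": joint torques, N m; "eef_pos": TCP position; "tool_rot": TCP orientation; "contact_force": force on the tool from outside, world axes, zero at the start; "torque": the same for the moment, N m; "gripper_width": opening from 0.0 (shut) to 1.0 (fully open); "grasp_force": force on a finger pad.
Only numpy, scipy, OpenCV 4.12 (cv2) and the standard library are available. Lean on these libraries where they do the work, as an engineer would, in place of code of your own. Each camera call takes 0.05 s, during which the arm holds its last target. There are 200 camera calls.

TASK

The wet room is about to be hosed down, so first unplug every plug-in unit from the socket strip and lay each one flat on the wooden dry tray, one to a bay, centred between the stops and lengthwise in the bay. Do not pick up a cup while any unit is still plugged in. Then nest all the coloured cups (anything but white) upright, fully down, into the white cup, which stays upright in its stand, and leave the other toiletries on the counter where they are.

Things in the scene. Friction and masses are not known exactly. Their poses are not given: they have to be found in the camera images.
- strip: White socket strip with three sockets, fixed, 300 long (along its y), 64 high. Its frame: origin on the counter under the middle of the socket face, z up; the sockets open towards its -x, over a grey ledge 12 high that reaches 60 out. The orange detent caps on top reach 80 above the counter and rise when a plug is pulled
- socket1 (a point): Point on the ledge (12 above the counter) at the socket face below socket 1 of the strip; a unit plugged in here has its origin 40 from this point along the strip's -x. Sockets are 95 apart
- socket2 (a point): Point on the ledge (12 above the counter) at the socket face below socket 2 of the strip; a unit plugged in here has its origin 40 from this point along the strip's -x. Sockets are 95 apart
- socket3 (a point): Point on the ledge (12 above the counter) at the socket face below socket 3 of the strip; a unit plugged in here has its origin 40 from this point along the strip's -x. Sockets are 95 apart
- night_light: White plug-in night light with an amber lens on top: body 80 long (x), 44 wide (y), 46 high; a tongue 30 long, 26 wide sticks out of its +x end, 11 to 31 above the underside. Origin: centre of the body's underside, z up. 130 g. Plugged in it lies level on the strip's ledge, held by a sprung detent (8 N; 35 mm straight back along -x frees it). Grip across the 44. May be absent
- freshener: Pink plug-in air freshener with white slots on top: body 80 long (x), 44 wide (y), 46 high; a tongue 30 long, 26 wide sticks out of its +x end, 11 to 31 above the underside. Origin: centre of the body's underside, z up. 130 g. Plugged in it lies level on the strip's ledge, held by a sprung detent (8 N; 35 mm straight back along -x frees it). Grip across the 44. May be absent
- repeller: Blue plug-in insect repeller with a black disc on top: body 80 long (x), 44 wide (y), 46 high; a tongue 30 long, 26 wide sticks out of its +x end, 11 to 31 above the underside. Origin: centre of the body's underside, z up. 130 g. Plugged in it lies level on the strip's ledge, held by a sprung detent (8 N; 35 mm straight back along -x frees it). Grip across the 44. May be absent
- tray: Wooden dry tray, fixed, 260 long (along its y) by 116 (x). Origin: under its centre, on the counter; z up. Floor 10 above the counter, stops 8 higher around each of three bays; a bay is 96 (x) by 60 (y) between its stops, so a unit lies with its length along the tray's x, tongue either way and over the stop
- bay1 (a point): Centre of the floor of bay 1 of the tray (10 above the counter), bays 92 apart; the origin of a unit goes here
- bay2 (a point): Centre of the floor of bay 2 of the tray (10 above the counter), bays 92 apart; the origin of a unit goes here
- bay3 (a point): Centre of the floor of bay 3 of the tray (10 above the counter), bays 92 apart; the origin of a unit goes here
- cup_stand: Fixed grey-green holder on an 88 saucer, 74 across at its rim and 46 high, in which the white cup stands loosely. Origin: underside centre, on the counter; the inside floor is 6 above it
- cup_white: White cup in the stand, the bottom of the stack. Tumbler, 70 high, outer diameter 68 at the rim and 42 at the foot, wall 3, very thick bottom (inside floor 27 above the underside). Origin: centre of the underside, z up to the mouth. About 160 g. Nested in another it stands 27 higher, leaving 27 of it showing above the other's rim
- cup_green: Green cup, upright on the counter, to be nested. Tumbler, 70 high, outer diameter 68 at the rim and 42 at the foot, wall 3, very thick bottom (inside floor 27 above the underside). Origin: centre of the underside, z up to the mouth. About 160 g. Nested in another it stands 27 higher, leaving 27 of it showing above the other's rim. May be absent
- cup_pink: Pink cup, upright on the counter, to be nested. Tumbler, 70 high, outer diameter 68 at the rim and 42 at the foot, wall 3, very thick bottom (inside floor 27 above the underside). Origin: centre of the underside, z up to the mouth. About 160 g. Nested in another it stands 27 higher, leaving 27 of it showing above the other's rim. May be absent
- cup_yellow: Yellow cup, upright on the counter, to be nested. Tumbler, 70 high, outer diameter 68 at the rim and 42 at the foot, wall 3, very thick bottom (inside floor 27 above the underside). Origin: centre of the underside, z up to the mouth. About 160 g. Nested in another it stands 27 higher, leaving 27 of it showing above the other's rim. May be absent
- cup_grey: Grey cup, upright on the counter, to be nested. Tumbler, 70 high, outer diameter 68 at the rim and 42 at the foot, wall 3, very thick bottom (inside floor 27 above the underside). Origin: centre of the underside, z up to the mouth. About 160 g. Nested in another it stands 27 higher, leaving 27 of it showing above the other's rim. May be absent
- soap_bottle: Green soap bottle, 160 high, 60 across, to be left alone (origin: underside)
- lotion: Pink lotion bottle, 140 high, 48 across, to be left alone
- flowerpot: Small terracotta pot, 60 high, 76 across, to be left alone

How it is judged:
On the way, in this order (a step that is already met when the one before it is completed fails the run):
1. every plug-in unit is out of the socket strip (not (distance between night_light and socket1 below 0.075 m or distance between night_light and socket2 below 0.075 m or distance between night_light and socket3 below 0.075 m) and not (distance between freshener and socket1 below 0.075 m or distance between freshener and socket2 below 0.075 m or distance between freshener and socket3 below 0.075 m) and not (distance between repeller and socket1 below 0.075 m or distance between repeller and socket2 below 0.075 m or distance between repeller and socket3 below 0.075 m)), for 0.2 s.
2. every plug-in unit lies in a bay of the tray ((distance between night_light and bay1 below 0.013 m or distance between night_light and bay2 below 0.013 m or distance between night_light and bay3 below 0.013 m) and angle between the x axis of each of night_light, freshener, repeller and the x axis of tray, either way round below 0.2 rad and angle between each of night_light, freshener, repeller's own z axis and vertical below 0.12 rad and linear speed of each of night_light, freshener, repeller below 0.03 m/s and (distance between freshener and bay1 below 0.013 m or distance between freshener and bay2 below 0.013 m or distance between freshener and bay3 below 0.013 m) and (distance between repeller and bay1 below 0.013 m or distance between repeller and bay2 below 0.013 m or distance between repeller and bay3 below 0.013 m)), for 0.2 s.
3. all coloured cups are nested in the white cup (horizontal distance between each of cup_green, cup_pink, cup_yellow, cup_grey and cup_white below 0.01 m and angle between each of cup_green, cup_pink, cup_yellow, cup_grey's own z axis and vertical below 0.12 rad and linear speed of each of cup_green, cup_pink, cup_yellow, cup_grey below 0.03 m/s and (z of cup_green in the frame of cup_white between 0.021 and 0.033 m or z of cup_green in the frame of cup_white between 0.048 and 0.06 m or z of cup_green in the frame of cup_white between 0.075 and 0.087 m or z of cup_green in the frame of cup_white between 0.102 and 0.114 m) and (z of cup_pink in the frame of cup_white between 0.021 and 0.033 m or z of cup_pink in the frame of cup_white between 0.048 and 0.06 m or z of cup_pink in the frame of cup_white between 0.075 and 0.087 m or z of cup_pink in the frame of cup_white between 0.102 and 0.114 m) and (z of cup_yellow in the frame of cup_white between 0.021 and 0.033 m or z of cup_yellow in the frame of cup_white between 0.048 and 0.06 m or z of cup_yellow in the frame of cup_white between 0.075 and 0.087 m or z of cup_yellow in the frame of cup_white between 0.102 and 0.114 m) and (z of cup_grey in the frame of cup_white between 0.021 and 0.033 m or z of cup_grey in the frame of cup_white between 0.048 and 0.06 m or z of cup_grey in the frame of cup_white between 0.075 and 0.087 m or z of cup_grey in the frame of cup_white between 0.102 and 0.114 m)), for 0.2 s.
At the end, for the whole second after the job is handed in: Each unit rests flat, within 13 mm of a bay centre and 0.2 rad of the tray's x; each coloured cup rests upright (0.12 rad), within 10 mm of the white cup's axis, 27, 54, 81 or 108 mm (within 6) above it; the white cup stands in its stand. Absent things do not count (all of step 2 and all of step 3 and horizontal distance between cup_white and cup_stand below 0.012 m and angle between cup_white's own z axis and vertical below 0.12 rad and height (world z) of cup_white below 0.02 m); the robot touches nothing.
It fails at once if a coloured cup is picked up while a unit is still plugged in (height (world z) of any of cup_green, cup_pink, cup_yellow, cup_grey above 0.05 m and ((distance between night_light and socket1 below 0.075 m or distance between night_light and socket2 below 0.075 m or distance between night_light and socket3 below 0.075 m) or (distance between freshener and socket1 below 0.075 m or distance between freshener and socket2 below 0.075 m or distance between freshener and socket3 below 0.075 m) or (distance between repeller and socket1 below 0.075 m or distance between repeller and socket2 below 0.075 m or distance between repeller and socket3 below 0.075 m))).
It fails at once if a toiletry that is to be left alone is moved by more than 40 mm (distance of any of soap_bottle, lotion, flowerpot from where it was at the start of the episode above 0.04 m).
Of night_light, freshener, repeller only 2 to 3 are there at a start; the rules pass over those that are not, and their reading is None.
Of cup_green, cup_pink, cup_yellow, cup_grey only 3 to 4 are there at a start; the rules pass over those that are not, and their reading is None.
At some moment in a run one of cup_green, cup_pink, cup_yellow, cup_grey may be knocked a few centimetres aside while the robot is not near it.
It also fails if it takes over 210 s, if anything falls off the work surface, if the arm or the gripper's body presses on something with over 40 N, if the wrist force passes 120 N, or if a joint passes its speed limit or range.

## Working session

There is one attempt and no reset: what is moved stays moved. The work goes in short steps, Python scripts to look and compute and a tool call to move; the robot and the scene stay as the last step left them, time stands still between calls to the robot, and variables do not carry over. Pictures are saved under pics/ and viewed, at most 14 in all, crops included, and the job is handed in when it is done.

Besides the shell and the picture viewer there is one more tool, called after "Call:" as name(argument=value, ...), one argument or row to a line, values as JSON. step_arm: Moves the arm, as the interface text tells. Its arguments: {"type":"object","properties":{"increments":{"type":"array"},"force":{"type":"number"}},"required":["increments"]}

```bash
mkdir -p pics; cat > h.py <<'E'
import numpy as np, cv2
from station import bot
def cam(n):
    c=bot.read_camera(n); c['K']=np.array(c['camera_matrix']);c['dist']=np.array(c['dist'],float);c['R']=np.array(c['R']);c['t']=np.array(c['t']).ravel(); return c
def save(c,f): cv2.imwrite(f,cv2.cvtColor(c['image'],cv2.COLOR_RGB2BGR))
def ray(c,uv):
    p=cv2.undistortPoints(np.array(uv,float).reshape(-1,1,2),c['K'],c['dist']).reshape(-1,2)
    d=np.c_[p,np.ones(len(p))]@c['R']; return -c['R'].T@c['t'],d
def onz(c,uv,z):
    o,d=ray(c,uv); return o+d*((z-o[2])/d[:,2])[:,None]
def proj(c,X):
    return cv2.projectPoints(np.array(X,float).reshape(-1,3),cv2.Rodrigues(c['R'])[0],c['t'],c['K'],c['dist'])[0].reshape(-1,2)
E
python3 - <<'E'
from h import *
for n in('scene','top'):
    c=cam(n); save(c,f'pics/{n}0.png'); print(n,-c['R'].T@c['t'],c['R'][2],c['K'][0,0],c['dist'])
o=bot.get_obs(); print(o['t'],o['eef_pos'],o['tool_rot'],o['gripper_width'],bot.hold_point_z)
E
```

```text
scene [1.24372832 0.44519364 0.86511062] [-0.59381137 -0.42028994 -0.68610818] 356.06451839648105 [-0.00435  0.       0.       0.       0.     ]
top [ 0.24739131 -0.05229427  1.3094018 ] [ 2.20531211e-01  9.72895746e-04 -9.75379433e-01] 430.24749851169946 [-0.12794413  0.          0.          0.          0.        ]
0.1 [ 0.29382832 -0.60711405  0.23043348] [-7.78121730e-04  9.74703740e-01  2.23499341e-01 -2.43583108e-04] 0.997059725146597 0.0187
```

View pics/scene0.png

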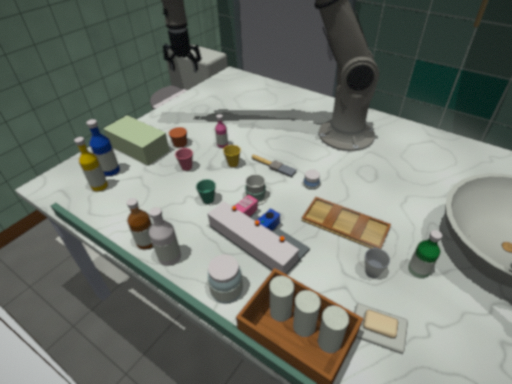

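View pics/top0.png

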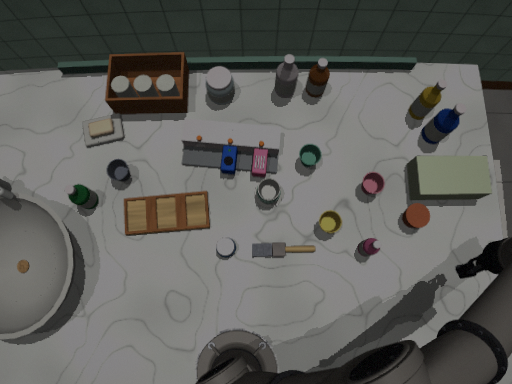

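The scene view shows a blue and a pink unit plugged in, plus four coloured cups. In the top view:
- Units: repeller (229,158), freshener (260,162).
- Cups: green (310,156), pink (372,184), yellow (329,222), grey (119,171). White is in its stand at (268,192).
- Tray: (167,213).

```bash
python3 - <<'E'
from h import *
im=cv2.imread('pics/top0.png')
cv2.imwrite('pics/crop1.png',cv2.resize(im[115:275,100:300],None,fx=4,fy=3.7,interpolation=cv2.INTER_CUBIC)[:592])
c=cam('top'); hsv=cv2.cvtColor(c['image'],cv2.COLOR_RGB2HSV)
def blob(lo,hi,box,hs=hsv):
    m=cv2.inRange(hs,lo,hi); k=np.zeros_like(m); x0,y0,x1,y1=box; k[y0:y1,x0:x1]=m[y0:y1,x0:x1]
    cs=cv2.findContours(k,0,1)[0]; q=max(cs,key=cv2.contourArea); return q
# (colour, lo, hi, box, z)
for n,lo,hi,box,z in [('blue',(105,120,40),(125,255,255),(210,140,240,180),.058),('pinkunit',(160,60,60),(179,255,255),(245,140,275,180),.058),
 ('tray',(5,60,40),(25,255,255),(115,185,220,240),.018),
 ('green',(60,60,30),(95,255,255),(295,140,325,175),.07),('yellow',(20,90,60),(35,255,255),(312,205,345,240),.07),('pink',(160,70,50),(179,255,255),(358,168,388,198),.07)]:
    q=blob(lo,hi,box); r=cv2.minAreaRect(q); p=cv2.boxPoints(r)
    print(n,cv2.contourArea(q),np.round(r[0],1),np.round(r[1],1),round(r[2],1)); 
    X=onz(c,p,z); print(np.round(X[:,:2],3).tolist(),'ctr',np.round(X.mean(0)[:2],4))
E
```

```text
blue 334.5 [228.6 158. ] [15.1 25.6] 6.7
[[0.587, 0.048], [0.668, 0.039], [0.662, -0.007], [0.582, 0.002]] ctr [0.6248 0.0206]
pinkunit 322.0 [259.4 160.6] [14.3 25.3] 4.4
[[0.578, -0.048], [0.657, -0.054], [0.653, -0.098], [0.574, -0.091]] ctr [ 0.6154 -0.0726]
tray 3007.0 [165.9 212.9] [37.2 85.1] 84.8
[[0.511, 0.355], [0.533, 0.091], [0.418, 0.079], [0.396, 0.338]] ctr [0.4645 0.2155]
green 330.5 [310. 155.] [22. 20.] 90.0
[[0.663, -0.196], [0.663, -0.257], [0.593, -0.254], [0.594, -0.194]] ctr [ 0.6281 -0.2252]
yellow 363.0 [330.  221.5] [21. 22.] 90.0
[[0.457, -0.245], [0.456, -0.31], [0.394, -0.307], [0.395, -0.242]] ctr [ 0.4254 -0.276 ]
pink 229.5 [373.  182.5] [20.6 21. ] 63.4
[[0.555, -0.37], [0.584, -0.429], [0.527, -0.453], [0.499, -0.394]] ctr [ 0.5411 -0.4115]
```

View pics/crop1.png

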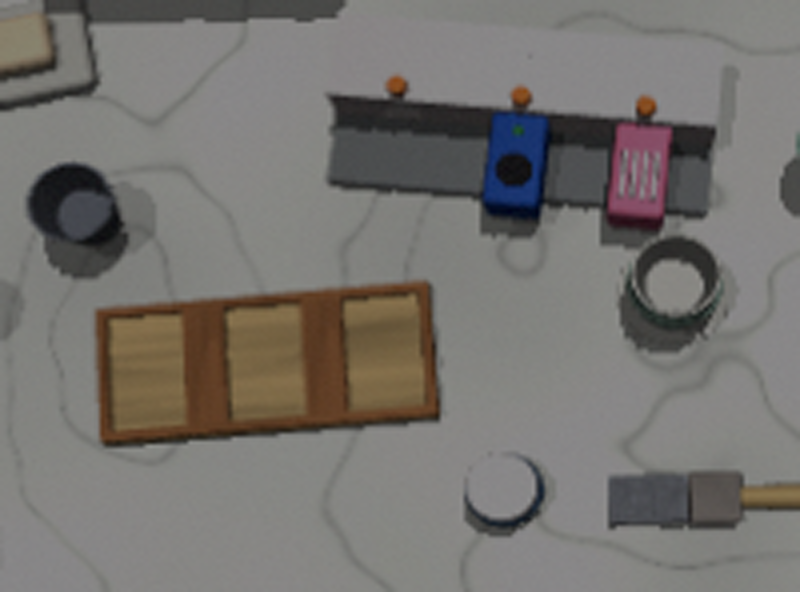

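```bash
cat >> h.py <<'E'
from scipy.spatial.transform import Rotation as Ro
def go(x,y,z,yaw):
    """shift (mm, tool axes) and az (deg) to a tool-down pose; yaw=world yaw of tool x, deg"""
    o=bot.get_obs(); q=o['tool_rot']; r=Ro.from_quat([q[1],q[2],q[3],q[0]])
    t=Ro.from_euler('zx',[yaw,180],degrees=True) if False else Ro.from_euler('Z',yaw,degrees=True)*Ro.from_euler('X',180,degrees=True)
    s=r.inv().apply(np.array([x,y,z])-o['eef_pos'])*1e3
    print('t',round(o['t'],1),'shift',np.round(s,1),'rot',np.round((r.inv()*t).as_rotvec(degrees=True),1),'w',round(o['gripper_width'],3),'gf',np.round(o['grasp_force'],1),'F',np.round(o['contact_force'],1),'p',np.round(o['eef_pos'],4))
E
python3 - <<'E'
from h import *
c=cam('top'); hsv=cv2.cvtColor(c['image'],cv2.COLOR_RGB2HSV)
def blobs(lo,hi,box,amin):
    m=cv2.inRange(hsv,lo,hi); k=np.zeros_like(m); x0,y0,x1,y1=box; k[y0:y1,x0:x1]=m[y0:y1,x0:x1]
    return [q for q in cv2.findContours(k,0,2)[0] if cv2.contourArea(q)>=amin]
cp=sorted([np.array(cv2.minAreaRect(q)[0]) for q in blobs((5,150,120),(18,255,255),(190,125,275,150),3)],key=lambda p:p[0])
X=onz(c,cp,.078); print('caps',np.round(X,4)); d=X[0]-X[-1]; print('strip yaw',np.degrees(np.arctan2(-d[0],d[1])))
print(hsv[214,166],hsv[214,148])
bs=sorted([cv2.minAreaRect(q) for q in blobs((14,60,130),(28,160,255),(115,185,220,240),200)],key=lambda r:r[0][0])
Y=onz(c,[r[0] for r in bs],.010); print('bays',np.round(Y,4),[np.round(r[1]+(r[2],),1) for r in bs]); d=Y[0]-Y[-1]; print('tray yaw',np.degrees(np.arctan2(-d[0],d[1])))
# crop pixel checks: ledge front edge at z=.012, unit top edges at z=.058
f=lambda u,v:(100+u/4,115+v/3.7)
print('ledge',np.round(onz(c,[f(330,185),f(708,215)],.012),4).tolist())
print('blue top',np.round(onz(c,[f(491,113),f(549,117),f(541,209),f(485,203)],.058),4).tolist())
print('pink top',np.round(onz(c,[f(615,123),f(671,129),f(663,216),f(609,212)],.058),4).tolist())
go(.60,.02,.15,-5)
E
```

```text
caps [[ 0.6858  0.1111  0.078 ]
 [ 0.675   0.0171  0.078 ]
 [ 0.6645 -0.0778  0.078 ]]
strip yaw -6.459281950338427
[ 19 111 117] [ 13 159  85]Traceback (most recent call last):
  File "<stdin>", line 10, in <module>
  File "h.py", line 10, in onz
    o,d=ray(c,uv); return o+d*((z-o[2])/d[:,2])[:,None]
        ~~~^^^^^^
  File "h.py", line 7, in ray
    p=cv2.undistortPoints(np.array(uv,float).reshape(-1,1,2),c['K'],c['dist']).reshape(-1,2)
      ~~~~~~~~~~~~~~~~~~~^^^^^^^^^^^^^^^^^^^^^^^^^^^^^^^^^^^^^^^^^^^^^^^^^^^^^
cv2.error: OpenCV(4.12.0) /io/opencv/modules/calib3d/src/undistort.dispatch.cpp:347: error: (-215:Assertion failed) CV_IS_MAT(_src) && CV_IS_MAT(_dst) && (_src->rows == 1 || _src->cols == 1) && (_dst->rows == 1 || _dst->cols == 1) && _src->cols + _src->rows - 1 == _dst->rows + _dst->cols - 1 && (CV_MAT_TYPE(_src->type) == CV_32FC2 || CV_MAT_TYPE(_src->type) == CV_64FC2) && (CV_MAT_TYPE(_dst->type) == CV_32FC2 || CV_MAT_TYPE(_dst->type) == CV_64FC2) in function 'cvUndistortPointsInternal'
```

```bash
python3 - <<'E'
from h import *
c=cam('top'); hsv=cv2.cvtColor(c['image'],cv2.COLOR_RGB2HSV)
m=cv2.inRange(hsv,(14,60,95),(28,200,255)); k=np.zeros_like(m);k[185:240,115:220]=m[185:240,115:220]
k=cv2.morphologyEx(k,cv2.MORPH_OPEN,np.ones((3,3)))
bs=sorted([cv2.minAreaRect(q) for q in cv2.findContours(k,0,2)[0] if cv2.contourArea(q)>150],key=lambda r:r[0][0])
Y=onz(c,[r[0] for r in bs],.010); print('bays',np.round(Y,4),[np.round(r[1]+(r[2],),1) for r in bs]); d=Y[0]-Y[-1]; print('tray yaw',np.degrees(np.arctan2(-d[0],d[1])))
f=lambda u,v:(100+u/4-.4,115+v/3.7-.4)
print('tray outer',np.round(onz(c,[f(97,310),f(430,283),f(438,418),f(103,443)],.018),4).tolist())
print('ledge',np.round(onz(c,[f(330,185),f(708,215)],.012),4).tolist())
print('blue top',np.round(onz(c,[f(491,113),f(549,117),f(541,209),f(485,203)],.058),4).tolist())
print('pink top',np.round(onz(c,[f(615,123),f(671,129),f(663,216),f(609,212)],.058),4).tolist())
go(.60,.02,.15,-6)
E
```

```text
bays [[0.4583 0.3077 0.01  ]
 [0.4663 0.2142 0.01  ]
 [0.4727 0.1228 0.01  ]] [array([30.7, 18.5, 87. ]), array([30.8, 19. , 86.4]), array([31. , 19.4, 87. ])]
tray yaw 4.434983048064283
tray outer [[0.5104, 0.3482, 0.018], [0.5311, 0.0889, 0.018], [0.4181, 0.0815, 0.018], [0.3987, 0.3377, 0.018]]
ledge [[0.6184, 0.1698, 0.012], [0.5889, -0.1265, 0.012]]
blue top [[0.6656, 0.04, 0.058], [0.6617, -0.0043, 0.058], [0.5831, 0.0017, 0.058], [0.5886, 0.044, 0.058]]
pink top [[0.6559, -0.0547, 0.058], [0.6503, -0.0973, 0.058], [0.5763, -0.09, 0.058], [0.5801, -0.0494, 0.058]]
t 0.2 shift [ 548.8 -431.2   81.2] rot [-0.   0.  31.8] w 0.998 gf 0.0 F [-0.1 -0.2  0.4] p [ 0.294  -0.6073  0.2308]
```

Call:
step_arm(
  increments=[
    [[1, 282, -212, 0, 0, 0, 32], [1, 282, -212, 0, 0, 0, 32], [1, 282, -212, 0, 0, 0, 32], [1, 282, -212, 0, 0, 0, 32], [1, 282, -212, 0, 0, 0, 32], [1, 282, -212, 0, 0, 0, 32], [1, 282, -212, 0, 0, 0, 32], [1, 282, -212, 0, 0, 0, 32], [1, 282, -212, 0, 0, 0, 32], [1, 282, -212, 0, 0, 0, 32]],
  ],
  force=50,
)

```text
t: 1.08
eef_pos: [0.4588, -0.2877, 0.2314]
tool_rot: [-0.001, 0.999, -0.049, 0.001]
contact_force: [-0.1, 0.2, -0.3]
gripper_width: 1.0
grasp_force: 0.0
```

```bash
python3 - <<'E'
from h import *
go(.617,.021,.10,-6)
E
```

```text
t 1.1 shift [ 126.9 -322.4  132.4] rot [-0.1 -0.1  0.4] w 1.0 gf 0.0 F [-0.1  0.2 -0.3] p [ 0.4588 -0.2877  0.2314]
```

Call:
step_arm(
  increments=[
    [[1, 127, -322, 50, 0, 0, 0], [1, 127, -322, 50, 0, 0, 0], [1, 127, -322, 50, 0, 0, 0], [1, 127, -322, 50, 0, 0, 0], [1, 127, -322, 50, 0, 0, 0], [1, 127, -322, 50, 0, 0, 0], [1, 127, -322, 50, 0, 0, 0], [1, 127, -322, 50, 0, 0, 0], [1, 127, -322, 50, 0, 0, 0], [1, 127, -322, 110, 0, 0, 0]],
  ],
)

```text
t: 1.92
eef_pos: [0.6237, 0.019, 0.1459]
tool_rot: [-0.003, 0.999, -0.051, 0.007]
contact_force: [1.4, 1.1, 0.2]
gripper_width: 0.999
grasp_force: 0.0
```

```bash
python3 - <<'E'
from h import *
go(.617,.021,.019,-6)
E
```

```text
t 1.9 shift [ -8.6  -0.6 126.8] rot [-0.3 -0.8  0.2] w 0.999 gf 0.0 F [1.4 1.1 0.2] p [0.6237 0.019  0.1459]
```

Call:
step_arm(
  increments=[
    [[1, 0, 0, 0, 0, 0, 0], [1, 0, 0, 0, 0, 0, 0], [1, 0, 0, 0, 0, 0, 0]],
  ],
)

```text
t: 2.17
eef_pos: [0.6168, 0.011, 0.1406]
tool_rot: [0.0, 0.998, -0.055, 0.0]
contact_force: [1.0, -0.3, 0.2]
gripper_width: 0.996
grasp_force: 0.0
```

```bash
python3 - <<'E'
from h import *
go(.617,.021,.019,-6)
E
```

```text
t 2.2 shift [ -1.  -10.  121.6] rot [ 0.  -0.  -0.3] w 0.996 gf 0.0 F [ 1.  -0.3  0.2] p [0.6168 0.011  0.1406]
```

Call:
step_arm(
  increments=[
    [[1, -1, -10, 40, 0, 0, 0], [1, -1, -10, 75, 0, 0, 0], [1, -1, -10, 100, 0, 0, 0], [1, -1, -10, 121, 0, 0, 0], [1, -1, -10, 121, 0, 0, 0], [1, -1, -10, 121, 0, 0, 0], [-1, -1, -10, 121, 0, 0, 0], [-1, -1, -10, 121, 0, 0, 0], [-1, -1, -10, 121, 0, 0, 0], [-1, -1, -10, 121, 0, 0, 0]],
  ],
)

```text
t: 3.0
eef_pos: [0.6178, 0.0226, 0.0205]
tool_rot: [-0.0, 0.999, -0.054, 0.001]
contact_force: [-0.4, -0.8, 7.7]
gripper_width: 0.51
grasp_force: 52.0
```

Call:
step_arm(
  increments=[
    [[-1, 0, 0, 0, 0, 0, 0], [-1, 0, 0, 0, 0, 0, 0], [-1, 0, 0, 0, 0, 0, 0], [-1, 0, 0, 0, 0, 0, 0]],
  ],
)

```text
t: 3.33
eef_pos: [0.6178, 0.0226, 0.0205]
tool_rot: [-0.0, 0.999, -0.054, 0.001]
contact_force: [-1.8, 0.5, 8.6]
gripper_width: 0.511
grasp_force: 52.1
```

```bash
python3 - <<'E'
from h import *
go(.617,.021,.019,-6)
save(cam('scene'),'pics/a.png')
im=cv2.imread('pics/a.png'); cv2.imwrite('pics/a_c.png',cv2.resize(im[130:290,170:370],None,fx=3.5,fy=3.5,interpolation=cv2.INTER_CUBIC))
E
```

```text
t 3.3 shift [-0.7  1.7  1.5] rot [-0.  -0.2 -0.2] w 0.511 gf 52.1 F [-1.8  0.5  8.6] p [0.6178 0.0226 0.0205]
```

View pics/a_c.png

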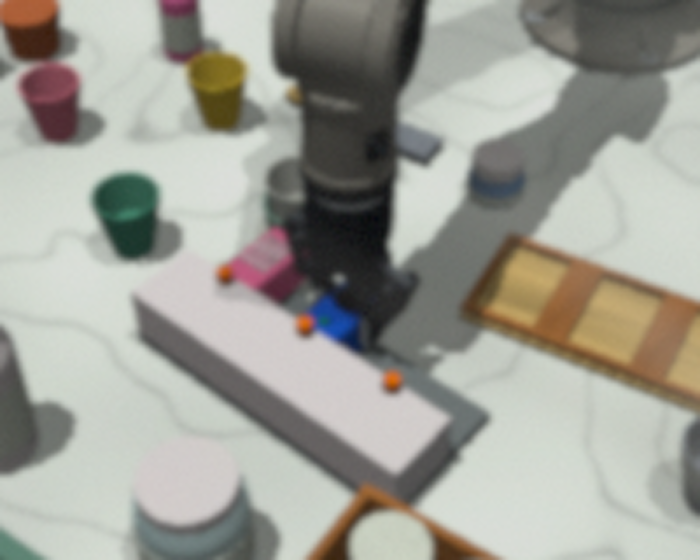

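The blue unit is gripped at crop (335,325). The pads closed at 0.51 of full opening, about 43 mm, which matches its width. Next: pull straight back.

Call:
step_arm(
  increments=[
    [[-1, -8, 0, 0, 0, 0, 0], [-1, -16, 0, 0, 0, 0, 0], [-1, -24, 0, 0, 0, 0, 0], [-1, -32, 0, 0, 0, 0, 0], [-1, -40, 0, 0, 0, 0, 0], [-1, -48, 0, 0, 0, 0, 0], [-1, -56, 0, 0, 0, 0, 0], [-1, -56, 0, -20, 0, 0, 0], [-1, -56, 0, -50, 0, 0, 0], [-1, -56, 0, -50, 0, 0, 0]],
  ],
)

```text
t: 4.22
eef_pos: [0.5624, 0.0291, 0.0727]
tool_rot: [-0.0, 0.999, -0.054, 0.002]
contact_force: [1.3, -0.2, -1.4]
gripper_width: 0.505
grasp_force: 52.3
```

```bash
python3 - <<'E'
from h import *
a=np.radians(4.7)
go(.4729-.008*np.cos(a),.1225-.008*np.sin(a),.07,4.7)
save(cam('scene'),'pics/b.png')
im=cv2.imread('pics/b.png'); cv2.imwrite('pics/b_c.png',cv2.resize(im[130:290,170:370],None,fx=3.5,fy=3.5,interpolation=cv2.INTER_CUBIC))
E
```

```text
t 4.2 shift [-106.9  -81.7    2.3] rot [ -0.   -0.3 -10.9] w 0.505 gf 52.3 F [ 1.3 -0.2 -1.4] p [0.5624 0.0291 0.0727]
```

View pics/b_c.png

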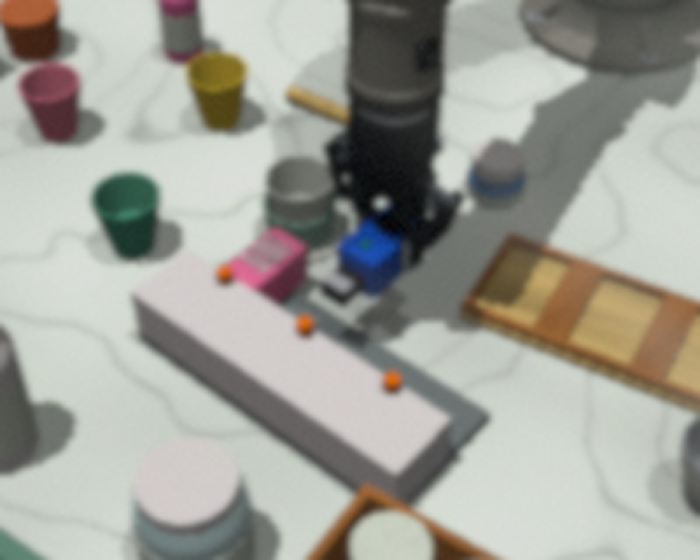

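The blue unit is free and level in the gripper at crop (372,255).

Call:
step_arm(
  increments=[
    [[-1, -30, -22, 0, 0, 0, -5], [-1, -60, -45, 0, 0, 0, -11], [-1, -90, -68, 0, 0, 0, -11], [-1, -107, -82, 0, 0, 0, -11], [-1, -107, -82, 0, 0, 0, -11], [-1, -107, -82, 0, 0, 0, -11], [-1, -107, -82, 20, 0, 0, -11], [-1, -107, -82, 35, 0, 0, -11], [-1, -107, -82, 35, 0, 0, -11]],
  ],
)

```text
t: 5.02
eef_pos: [0.4619, 0.1197, 0.0311]
tool_rot: [0.001, 0.999, 0.041, -0.002]
contact_force: [-0.8, -0.1, -1.2]
gripper_width: 0.51
grasp_force: 52.1
```

```bash
python3 - <<'E'
from h import *
a=np.radians(4.7)
go(.4729-.008*np.cos(a),.1225-.008*np.sin(a),.019,4.7)
E
```

```text
t 5.0 shift [ 3.3 -1.9 12. ] rot [0.1 0.3 0. ] w 0.51 gf 52.1 F [-0.8 -0.1 -1.2] p [0.4619 0.1197 0.0311]
```

Call:
step_arm(
  increments=[
    [[-1, 3, -2, 5, 0, 0, 0], [-1, 3, -2, 5, 0, 0, 0], [-1, 3, -2, 5, 0, 0, 0]],
  ],
)

```text
t: 5.27
eef_pos: [0.4669, 0.1238, 0.0289]
tool_rot: [-0.0, 0.999, 0.042, 0.0]
contact_force: [0.1, 0.5, -1.0]
gripper_width: 0.51
grasp_force: 52.1
```

```bash
python3 - <<'E'
from h import *
a=np.radians(4.7)
go(.4729-.008*np.cos(a),.1225-.008*np.sin(a),.019,4.7)
E
```

```text
t 5.3 shift [-2.1  1.8  9.9] rot [-0.  -0.   0.1] w 0.51 gf 52.1 F [ 0.1  0.5 -1. ] p [0.4669 0.1238 0.0289]
```

Call:
step_arm(
  increments=[
    [[-1, -2, 2, 7, 0, 0, 0], [-1, -2, 2, 10, 0, 0, 0], [-1, -2, 2, 10, 0, 0, 0], [0.4, -2, 2, 10, 0, 0, 0], [0.4, -2, 2, 10, 0, 0, 0], [0.4, -2, 2, 10, 0, 0, 0], [0.4, -2, 2, 10, 0, 0, 0], [0.4, -2, 2, -25, 0, 0, 0], [0.4, -2, 2, -60, 0, 0, 0], [0.4, -2, 2, -100, 0, 0, 0]],
  ],
)

```text
t: 6.1
eef_pos: [0.463, 0.1215, 0.1288]
tool_rot: [0.0, 0.999, 0.042, -0.002]
contact_force: [1.0, 0.1, -0.1]
gripper_width: 0.699
grasp_force: 0.0
```

Call:
step_arm(
  increments=[
    [[0.9, 60, 30, -20, 0, 0, 6], [0.9, 80, 100, -20, 0, 0, 11], [0.9, 80, 100, -20, 0, 0, 11], [0.9, 80, 100, -20, 0, 0, 11], [0.9, 80, 100, -20, 0, 0, 11], [0.9, 80, 100, -20, 0, 0, 11]],
  ],
)

```text
t: 6.6
eef_pos: [0.5522, 0.0285, 0.1483]
tool_rot: [-0.0, 0.999, -0.055, -0.0]
contact_force: [-0.1, 0.6, -1.0]
gripper_width: 0.952
grasp_force: 0.0
```

```bash
python3 - <<'E'
from h import *
a=np.radians(-6)
go(.6147-.008*np.cos(a),-.0739-.008*np.sin(a),.10,-6)
c=cam('top'); save(c,'pics/c.png')
im=cv2.imread('pics/c.png'); cv2.imwrite('pics/c_c.png',cv2.resize(im[115:275,100:300],None,fx=4,fy=3.7,interpolation=cv2.INTER_CUBIC)[:592])
E
```

```text
t 6.6 shift [65.3 95.  48.3] rot [-0.   0.  -0.3] w 0.952 gf 0.0 F [-0.1  0.6 -1. ] p [0.5522 0.0285 0.1483]
```

View pics/c_c.png

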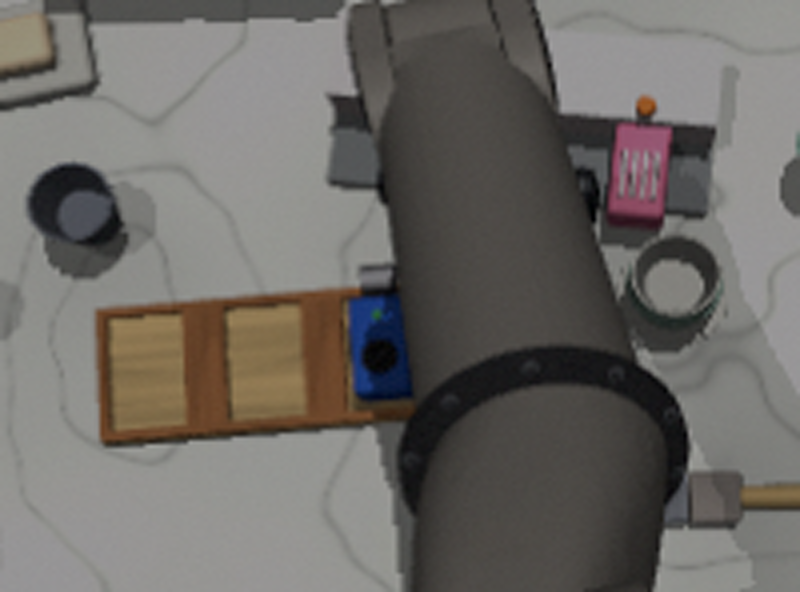

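The blue unit lies in the right bay at crop (380,345). The white cup in its stand at crop (675,285) sits close behind the pink unit, so I'll check the clearance before pulling.

```bash
python3 - <<'E'
from h import *
c=cam('top'); f=lambda u,v:(100+u/4-.4,115+v/3.7-.4)
# rim outer extremes in crop: left 630, right 721, top 236
print(np.round(onz(c,[f(630,275),f(721,280),f(676,236)],.076),4).tolist())
print('pink near edge',np.round(onz(c,[f(609,212),f(663,216)],.058),4).tolist())
hsv=cv2.cvtColor(c['image'],cv2.COLOR_RGB2HSV)
m=cv2.inRange(hsv,(160,60,60),(179,255,255));k=np.zeros_like(m);k[140:180,245:275]=m[140:180,245:275]
r=cv2.minAreaRect(np.argwhere(k)[:,::-1].astype(np.float32)); print(r)
a=np.radians(-6)
go(.6147,-.0739,.10,-6)
E
```

```text
[[0.5234, -0.0644, 0.076], [0.5187, -0.1312, 0.076], [0.555, -0.0988, 0.076]]
pink near edge [[0.5801, -0.0494, 0.058], [0.5763, -0.09, 0.058]]
((259.4344177246094, 161.22132873535156), (14.304647445678711, 26.43643569946289), 5.194429397583008)
t 6.7 shift [74.  97.  48.1] rot [-0.   0.1 -0.1] w 0.952 gf 0.0 F [ 0.6 -0.3 -0.1] p [0.5514 0.0303 0.1482]
```

```bash
python3 - <<'E'
from h import *
s=cam('scene'); c=cam('top')
print('scene rim ctr',onz(s,[(170+301/3.5-.4,130+182/3.5-.4)],.076).round(4))
im=cv2.imread('pics/b.png')
P=np.array([.521,-.098]); th=np.linspace(0,2*np.pi,60)
a=np.radians(-6);ux=np.array([np.cos(a),np.sin(a)]);uy=np.array([-np.sin(a),np.cos(a)])
U=np.array([.6147,-.0739])
def circ(r,z): return np.c_[P[0]+r*np.cos(th),P[1]+r*np.sin(th),th*0+z]
box=lambda z:np.array([[*(U+ux*i+uy*j),z] for i,j in((.04,.022),(-.04,.022),(-.04,-.022),(.04,-.022))])
out=[]
for cc,(x0,y0,x1,y1) in((s,(210,150,310,230)),(c,(210,125,310,215))):
    im=cv2.cvtColor(cc['image'],cv2.COLOR_RGB2BGR)[y0:y1,x0:x1]; im=cv2.resize(im,(400,int((y1-y0)*4)),interpolation=cv2.INTER_CUBIC)
    for X,col in((circ(.034,.076),(0,0,255)),(circ(.037,.046),(0,255,0)),(circ(.044,.003),(255,255,0)),(box(.058),(0,255,255)),(box(.012),(255,0,255))):
        p=(proj(cc,X)-[x0,y0]+.5)*4; cv2.polylines(im,[p.astype(np.int32)],True,col,1)
    out.append(cv2.copyMakeBorder(im,0,360-im.shape[0],0,0,0))
cv2.imwrite('pics/d.png',np.hstack(out))
E
```

```text
scene rim ctr [[ 0.5308 -0.0881  0.076 ]]
```

View pics/d.png

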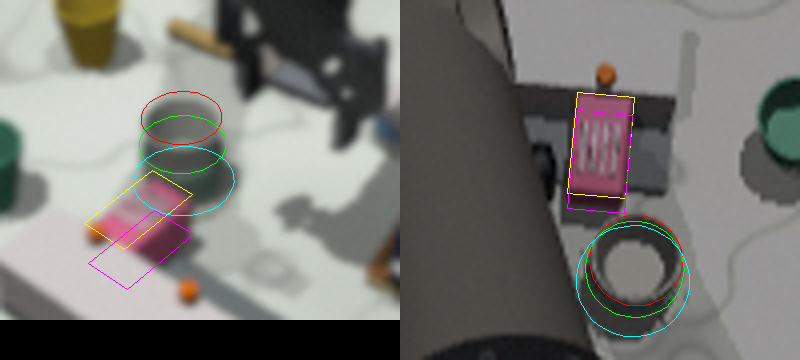

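The overlay agrees with the top view. The stand is about 16–19 mm behind the pink unit and overlaps it sideways by about 25 mm. I'll zoom in on this gap without an overlay.

```bash
python3 - <<'E'
from h import *
s=cam('scene'); c=cam('top')
A=cv2.resize(cv2.cvtColor(s['image'],cv2.COLOR_RGB2BGR)[160:235,220:270],(400,600),interpolation=cv2.INTER_CUBIC)
B=cv2.resize(cv2.imread('pics/top0.png')[140:215,240:290],(400,600),interpolation=cv2.INTER_CUBIC)
cv2.imwrite('pics/e.png',cv2.convertScaleAbs(np.hstack([A,B]),alpha=1.3))
a=np.radians(-6)
U=np.array([.6147,-.0739]);ux=np.array([np.cos(a),np.sin(a)]);uy=np.array([-np.sin(a),np.cos(a)])
q=[[*(U-.04*ux+j*uy),z] for z in(.058,.012) for j in(.022,-.022)]
print('rear corners L,R top then bottom; scene',((proj(s,q)-[220,160]+.5)*8).round(),'top',((proj(c,q)-[240,140]+.5)*8).round())
go(.6147,-.0739,.1,-6)
E
```

```text
rear corners L,R top then bottom; scene [[304. 310.]
 [224. 262.]
 [307. 389.]
 [229. 341.]] top [[ 95. 267.]
 [211. 277.]
 [ 95. 297.]
 [208. 307.]]
t 6.9 shift [73.5 96.8 48.5] rot [-0.   0.  -0.1] w 0.949 gf 0.0 F [ 0.1  0.1 -0.1] p [0.5518 0.0301 0.1485]
```

View pics/e.png

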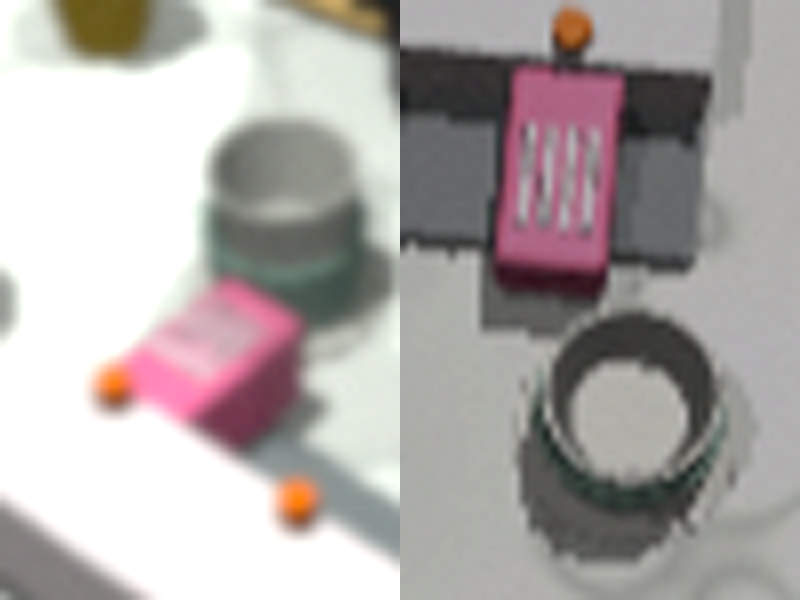

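The pink unit's rear corners are at (500,262) and (608,270), and the cup rim spans x 548–722, y 310–482. A straight pull would hit the fixed stand after about 17 mm. I'll pull a little, then swing the unit's rear towards the empty socket 2 while backing the tongue out.

Call:
step_arm(
  increments=[
    [[1, 25, 40, 0, 0, 0, 0], [1, 50, 75, 0, 0, 0, 0], [1, 72, 97, 0, 0, 0, 0], [1, 72, 97, 0, 0, 0, 0], [1, 72, 97, 0, 0, 0, 0], [1, 72, 97, 40, 0, 0, 0], [1, 72, 97, 75, 0, 0, 0], [1, 72, 97, 75, 0, 0, 0], [1, 72, 97, 75, 0, 0, 0]],
  ],
)

```text
t: 7.65
eef_pos: [0.6115, -0.0734, 0.0724]
tool_rot: [-0.0, 0.999, -0.053, -0.002]
contact_force: [-0.2, -0.1, 0.1]
gripper_width: 1.001
grasp_force: 0.0
```

```bash
python3 - <<'E'
from h import *
go(.6132,-.0738,.019,-6)
E
```

```text
t 7.7 shift [ 2.   0.3 53.3] rot [-0.   0.3 -0. ] w 1.001 gf 0.0 F [-0.2 -0.1  0.1] p [ 0.6115 -0.0734  0.0724]
```

Call:
step_arm(
  increments=[
    [[1, 1, 0, 30, 0, 0, 0], [1, 1, 0, 53, 0, 0, 0], [1, 1, 0, 53, 0, 0, 0], [-1, 1, 0, 53, 0, 0, 0], [-1, 1, 0, 53, 0, 0, 0], [-1, 1, 0, 53, 0, 0, 0], [-1, 1, 0, 53, 0, 0, 0], [-1, 1, 0, 53, 0, 0, 0]],
  ],
)

```text
t: 8.32
eef_pos: [0.6162, -0.0751, 0.0232]
tool_rot: [-0.0, 0.999, -0.054, 0.002]
contact_force: [-0.3, 0.6, 6.8]
gripper_width: 0.504
grasp_force: 51.9
```

Call:
step_arm(
  increments=[
    [[-1, -3, 0, 0, 0, 0, 0], [-1, -6, 0, 0, 0, 0, 0], [-1, -8, -1, 0, 0, 0, 1], [-1, -10, -2, 0, 0, 0, 2], [-1, -12, -3.5, 0, 0, 0, 3], [-1, -14, -5, 0, 0, 0, 4.5], [-1, -14, -5, 0, 0, 0, 4.5], [-1, -14, -5, 0, 0, 0, 4.5]],
  ],
)

```text
t: 8.98
eef_pos: [0.6051, -0.0685, 0.0232]
tool_rot: [-0.0, 0.996, -0.093, 0.004]
contact_force: [6.3, 1.1, 1.9]
gripper_width: 0.504
grasp_force: 51.9
```

```bash
python3 - <<'E'
from h import *
go(.6132,-.0738,.019,-6)
print(bot.get_obs()['torque'])
E
```

```text
t 9.0 shift [8.9 3.7 4.2] rot [-0.1 -0.5 -4.6] w 0.504 gf 51.9 F [6.3 1.1 1.9] p [ 0.6051 -0.0685  0.0232]
[ 0.10092643 -0.85217417  0.01139539]
```

Only 6 N at this point, so there is no jam. Continuing the swing.

Call:
step_arm(
  increments=[
    [[-1, -3, -1.5, 0, 0, 0, 1.5], [-1, -5, -3.5, 0, 0, 0, 3], [-1, -7, -5.5, 0, 0, 0, 4.5], [-1, -9, -7.5, 0, 0, 0, 6.5], [-1, -11, -10, 0, 0, 0, 8.5], [-1, -13, -12.5, 0, 0, 0, 10.5], [-1, -16, -18, 0, 0, 0, 14.5], [-1, -20, -20, 0, 0, 0, 14.5], [-1, -25, -21, 0, 0, 0, 14.5], [-1, -25, -21, 0, 0, 0, 14.5]],
  ],
)

```text
t: 9.82
eef_pos: [0.5861, -0.0437, 0.0238]
tool_rot: [-0.001, 0.976, -0.216, 0.006]
contact_force: [10.2, -2.1, 4.4]
gripper_width: 0.51
grasp_force: 51.4
```

```bash
python3 - <<'E'
from h import *
go(.6132,-.0738,.019,-6)
s=cam('scene')
A=cv2.resize(cv2.cvtColor(s['image'],cv2.COLOR_RGB2BGR)[150:250,200:300],(600,600),interpolation=cv2.INTER_CUBIC)
cv2.imwrite('pics/f.png',A)
E
```

```text
t 9.8 shift [37.2 15.8  5.2] rot [ -0.1  -0.7 -19. ] w 0.51 gf 51.4 F [10.2 -2.1  4.4] p [ 0.5861 -0.0437  0.0238]
```

View pics/f.png

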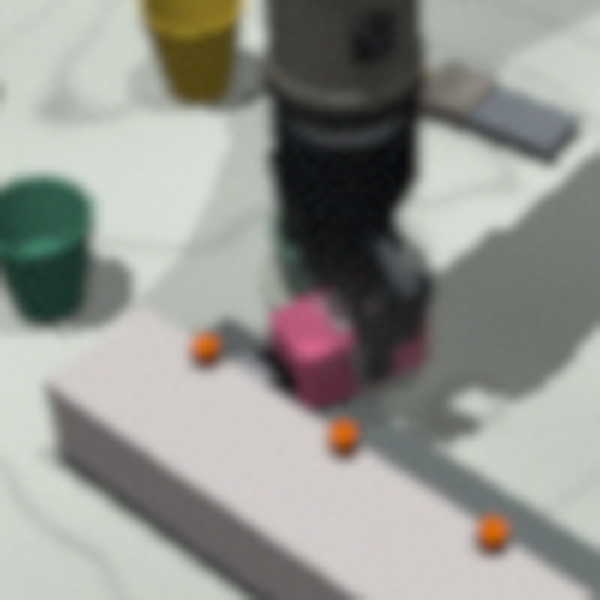

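The pink unit, crop (315,340), has swung clear with its tongue almost out. Pulling along its own axis, then lifting.

Call:
step_arm(
  increments=[
    [[-1, -6, 0, 0, 0, 0, 0], [-1, -12, 0, 0, 0, 0, 0], [-1, -18, 0, 0, 0, 0, 0], [-1, -24, 0, 0, 0, 0, 0], [-1, -28, 0, 0, 0, 0, 0], [-1, -28, 0, -20, 0, 0, 0], [-1, -28, 0, -50, 0, 0, 0], [-1, -28, 0, -50, 0, 0, 0], [-1, -28, 0, -50, 0, 0, 0]],
  ],
)

```text
t: 10.62
eef_pos: [0.5561, -0.0316, 0.0724]
tool_rot: [-0.001, 0.976, -0.217, 0.002]
contact_force: [-0.4, -0.4, -1.0]
gripper_width: 0.506
grasp_force: 55.3
```

```bash
python3 - <<'E'
from h import *
a=np.radians(4.7)
go(.4655-.0015,.2142,.07,4.7)
c=cam('top'); s=cam('scene')
A=cv2.resize(cv2.cvtColor(s['image'],cv2.COLOR_RGB2BGR)[150:250,200:300],(400,400),interpolation=cv2.INTER_CUBIC)
B=cv2.resize(cv2.cvtColor(c['image'],cv2.COLOR_RGB2BGR)[120:220,190:290],(400,400),interpolation=cv2.INTER_CUBIC)
cv2.imwrite('pics/g.png',np.hstack([A,B]))
E
```

```text
t 10.6 shift [-187.8 -183.5    2.2] rot [ -0.1  -0.2 -29.8] w 0.506 gf 55.3 F [-0.4 -0.4 -1. ] p [ 0.5561 -0.0316  0.0724]
```

View pics/g.png

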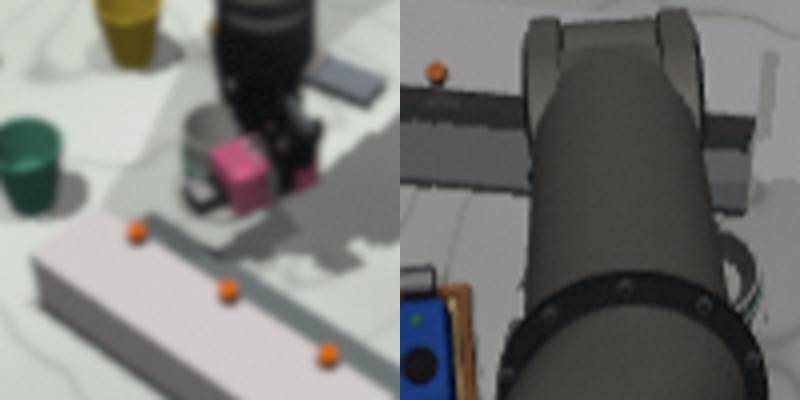

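The pink unit is free and held level at left (245,175). Moving over the middle bay.

Call:
step_arm(
  increments=[
    [[-1, 0, 0, -40, 0, 0, 0], [-1, -27, -27, -40, 0, 0, -5], [-1, -54, -53, -40, 0, 0, -10], [-1, -81, -79, -40, 0, 0, -16], [-1, -108, -105, -40, 0, 0, -22], [-1, -135, -131, -40, 0, 0, -28], [-1, -162, -158, -40, 0, 0, -30], [-1, -188, -184, -40, 0, 0, -30], [-1, -188, -184, -40, 0, 0, -30], [-1, -188, -184, -40, 0, 0, -30]],
  ],
)

```text
t: 11.55
eef_pos: [0.4613, 0.2168, 0.1095]
tool_rot: [0.0, 0.999, 0.045, -0.001]
contact_force: [0.5, -0.6, -1.3]
gripper_width: 0.509
grasp_force: 55.1
```

Call:
step_arm(
  increments=[
    [[-1, 0, 0, 25, 0, 0, 0], [-1, 0, 0, 50, 0, 0, 0], [-1, 0, 0, 70, 0, 0, 0], [-1, 0, 0, 70, 0, 0, 0], [-1, 0, 0, 70, 0, 0, 0]],
  ],
)

```text
t: 11.97
eef_pos: [0.4625, 0.2127, 0.0394]
tool_rot: [0.001, 0.999, 0.041, -0.002]
contact_force: [0.2, 0.8, -1.3]
gripper_width: 0.51
grasp_force: 55.2
```

```bash
python3 - <<'E'
from h import *
go(.464,.2142,.0215,4.7)
c=cam('top'); s=cam('scene')
A=cv2.resize(cv2.cvtColor(s['image'],cv2.COLOR_RGB2BGR)[180:260,290:390],(400,320),interpolation=cv2.INTER_CUBIC)
B=cv2.resize(cv2.cvtColor(c['image'],cv2.COLOR_RGB2BGR)[170:250,115:215],(400,320),interpolation=cv2.INTER_CUBIC)
cv2.imwrite('pics/h.png',np.hstack([A,B]))
E
```

```text
t 12.0 shift [ 1.7 -1.4 17.9] rot [0.1 0.2 0. ] w 0.51 gf 55.2 F [ 0.2  0.8 -1.3] p [0.4625 0.2127 0.0394]
```

View pics/h.png

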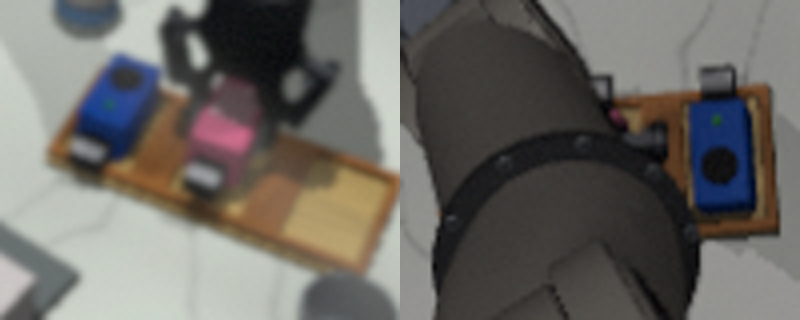

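The pink unit hangs just above the middle bay at left (225,130), parallel to the blue one. Lowering and releasing.

Call:
step_arm(
  increments=[
    [[-1, 1, -1, 10, 0, 0, 0], [-1, 1, -1, 16, 0, 0, 0], [-1, 1, -1, 18, 0, 0, 0], [-1, 1, -1, 18, 0, 0, 0], [0.4, 1, -1, 18, 0, 0, 0], [0.4, 1, -1, 18, 0, 0, 0], [0.4, 1, -1, 18, 0, 0, 0], [0.4, 1, -1, -10, 0, 0, 0], [0.4, 1, -1, -45, 0, 0, 0], [0.4, 1, -1, -80, 0, 0, 0]],
  ],
)

```text
t: 12.9
eef_pos: [0.4635, 0.2155, 0.1215]
tool_rot: [0.0, 0.999, 0.042, -0.001]
contact_force: [0.6, 0.7, -0.2]
gripper_width: 0.701
grasp_force: 0.0
```

Call:
step_arm(
  increments=[
    [[1, 40, 0, -80, 0, 0, 0], [1, 40, 40, -120, 0, 0, 0], [1, 40, 80, -120, 0, 0, 0], [1, 40, 120, -120, 0, 0, 0], [1, 40, 160, -120, 0, 0, 0], [1, 40, 200, -120, 0, 0, 0], [1, 40, 240, -120, 0, 0, 0], [1, 40, 240, -120, 0, 0, 0], [1, 40, 240, -120, 0, 0, 0]],
  ],
)

```text
t: 13.65
eef_pos: [0.5243, -0.0274, 0.2412]
tool_rot: [0.001, 0.999, 0.037, 0.0]
contact_force: [0.6, -0.9, -0.6]
gripper_width: 1.0
grasp_force: 0.0
```

```bash
python3 - <<'E'
from h import *
c=cam('top'); hsv=cv2.cvtColor(c['image'],cv2.COLOR_RGB2HSV); save(c,'pics/i.png')
for n,lo,hi,box in [('blue',(105,100,40),(125,255,255),(180,185,215,235)),('pink',(160,60,60),(179,255,255),(145,185,190,240))]:
    m=cv2.inRange(hsv,lo,hi);k=np.zeros_like(m);x0,y0,x1,y1=box;k[y0:y1,x0:x1]=m[y0:y1,x0:x1]
    q=max(cv2.findContours(k,0,2)[0],key=cv2.contourArea); r=cv2.minAreaRect(q); X=onz(c,cv2.boxPoints(r),.056)
    print(n,r,np.round(X[:,:2],4).tolist(),X.mean(0).round(4))
im=cv2.imread('pics/i.png'); cv2.imwrite('pics/i_c.png',cv2.resize(im[125:285,100:420],None,fx=2.5,fy=2.5,interpolation=cv2.INTER_CUBIC))
go(.6,-.2,.2,-6)
E
```

```text
blue ((195.1336669921875, 207.83663940429688), (27.16451644897461, 15.423076629638672), 84.2894058227539) [[0.5111, 0.1476], [0.5154, 0.1016], [0.4339, 0.0923], [0.4297, 0.1377]] [0.4725 0.1198 0.056 ]
pink ((164.0, 211.5), (27.0, 16.0), 90.0) [[0.5031, 0.2382], [0.5026, 0.1898], [0.4214, 0.1874], [0.4217, 0.2351]] [0.4622 0.2126 0.056 ]
t 13.7 shift [ 61.8 181.7  41.2] rot [ 0.1 -0.  10.5] w 1.001 gf 0.0 F [-0.3  1.2  0.4] p [ 0.5242 -0.0237  0.241 ]
```

View pics/i_c.png

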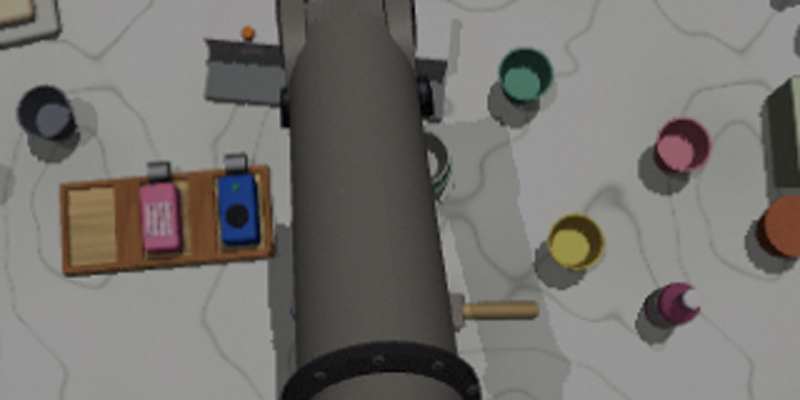

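Both units lie flat in their bays, blue at crop (238,208) and pink at crop (160,218), parallel to the tray. Cups: green (526,75), pink (683,146), yellow (576,242), grey (47,115).

```bash
cat >> h.py <<'E'
from scipy.optimize import least_squares
def rim(c,lo,hi,box,z=.07,R=.034):
    hsv=cv2.cvtColor(c['image'],cv2.COLOR_RGB2HSV); m=cv2.inRange(hsv,lo,hi); k=np.zeros_like(m); x0,y0,x1,y1=box; k[y0:y1,x0:x1]=m[y0:y1,x0:x1]
    k=cv2.morphologyEx(k,cv2.MORPH_CLOSE,np.ones((3,3)))
    q=max(cv2.findContours(k,0,1)[0],key=cv2.contourArea); P=onz(c,cv2.convexHull(q).reshape(-1,2).astype(float),z)[:,:2]
    o=(-c['R'].T@c['t'])[:2]; C=P.mean(0)
    for _ in range(6):
        a=(C-o)/np.linalg.norm(C-o); Q=P[(P-C)@a>-.005]
        C=least_squares(lambda p:np.linalg.norm(Q-p,axis=1)-R,C,loss='soft_l1',f_scale=.002).x
    e=np.linalg.norm(Q-C,axis=1)-R
    return C,np.abs(e).max(),cv2.contourArea(q)
CUPS={'green':((60,60,30),(95,255,255)),'yellow':((20,90,50),(35,255,255)),'pink':((160,50,40),(179,255,255)),'grey':((100,25,10),(130,255,110))}
BOX={'green':(290,130,350,185),'yellow':(305,200,365,255),'pink':(350,165,396,205),'grey':(95,145,145,190)}
def cups(c):
    for n in CUPS:
        try: C,e,a=rim(c,*CUPS[n],BOX[n]); print(n,C.round(4),'err',round(e,4),'area',a)
        except Exception as x: print(n,'?',x)
E
python3 - <<'E'
from h import *
c=cam('top'); s=cam('scene'); cups(c)
h=cv2.cvtColor(c['image'],cv2.COLOR_RGB2HSV); print('grey px',h[165,112],h[172,119],h[160,119],'bg',h[150,119],'shadow',h[188,122])
print(onz(c,[(268.9,178.3)],.076),onz(s,[(254.75,180.5)],.076))
E
```

```text
green [ 0.6286 -0.2241] err 0.0016 area 338.0
yellow [ 0.4244 -0.2742] err 0.0018 area 362.0
pink [ 0.5409 -0.4105] err 0.0009 area 375.0
grey [0.5888 0.3563] err 0.0044 area 332.0
grey px [102  44  29] [112  32  88] [108  41  31] bg [ 38   7 147] shadow [30  7 76]
[[ 0.55520682 -0.09965756  0.076     ]] [[ 0.52788307 -0.09371641  0.076     ]]
```

```bash
python3 - <<'E'
from h import *
go(.629,-.224,.11,4)
E
```

```text
t 13.8 shift [ 87.2 212.8 130.7] rot [-0.  -0.   0.8] w 1.0 gf 0.0 F [0.6 0.3 0.4] p [ 0.5242 -0.0194  0.2408]
```

Call:
step_arm(
  increments=[
    [[1, 15, 35, 0, 0, 0, 0], [1, 30, 70, 20, 0, 0, 0], [1, 45, 105, 50, 0, 0, 0], [1, 60, 140, 70, 0, 0, 0], [1, 75, 180, 100, 0, 0, 0], [1, 87, 213, 125, 0, 0, 0], [1, 87, 213, 130, 0, 0, 0], [1, 87, 213, 130, 0, 0, 0], [1, 87, 213, 130, 0, 0, 0], [1, 87, 213, 130, 0, 0, 0]],
  ],
)

```text
t: 14.63
eef_pos: [0.6297, -0.2221, 0.111]
tool_rot: [-0.001, 0.999, 0.044, 0.0]
contact_force: [-0.3, -0.3, 1.0]
gripper_width: 0.996
grasp_force: 0.0
```

```bash
python3 - <<'E'
from h import *
go(.629,-.224,.036,4); cups(cam('top'))
E
```

```text
t 14.6 shift [-0.9  2.  75. ] rot [-0.1 -0.   1. ] w 0.996 gf 0.0 F [-0.3 -0.3  1. ] p [ 0.6297 -0.2221  0.111 ]
green [ 0.6374 -0.1645] err 0.0014 area 2.5
yellow [ 0.4285 -0.2738] err 0.0063 area 10.0
pink [ 0.5409 -0.4106] err 0.0009 area 374.0
grey [0.5889 0.3565] err 0.0043 area 336.0
```

Call:
step_arm(
  increments=[
    [[1, -1, 2, 30, 0, 0, 0], [1, -1, 2, 60, 0, 0, 0], [1, -1, 2, 75, 0, 0, 0], [1, -1, 2, 75, 0, 0, 0], [-1, -1, 2, 75, 0, 0, 0], [-1, -1, 2, 75, 0, 0, 0], [-1, -1, 2, 75, 0, 0, 0], [-1, -1, 2, 75, 0, 0, 0], [-1, -1, 2, 65, 0, 0, 0], [-1, -1, 2, 65, 0, 0, 0]],
  ],
  force=45,
)

```text
t: 15.52
eef_pos: [0.629, -0.2276, 0.048]
tool_rot: [0.001, 0.999, 0.042, 0.001]
contact_force: [-0.4, -1.1, -1.1]
gripper_width: 0.752
grasp_force: 50.2
```

```bash
python3 - <<'E'
from h import *
go(.523,-.097,.15,4)
E
```

```text
t 15.5 shift [ -94.4 -138.9 -102.4] rot [ 0.1 -0.1  0.8] w 0.752 gf 50.2 F [-0.4 -1.1 -1.1] p [ 0.629  -0.2276  0.048 ]
```

Call:
step_arm(
  increments=[
    [[-1, 0, 0, -40, 0, 0, 0], [-1, 0, 0, -80, 0, 0, 0], [-1, -20, -28, -102, 0, 0, 0], [-1, -40, -56, -102, 0, 0, 0], [-1, -60, -84, -102, 0, 0, 0], [-1, -80, -112, -102, 0, 0, 0], [-1, -94, -139, -102, 0, 0, 0], [-1, -94, -139, -102, 0, 0, 0], [-1, -94, -139, -102, 0, 0, 0], [-1, -94, -139, -102, 0, 0, 0]],
  ],
)

```text
t: 16.35
eef_pos: [0.5231, -0.0972, 0.1481]
tool_rot: [0.0, 0.999, 0.042, 0.0]
contact_force: [0.2, -0.5, -2.1]
gripper_width: 0.747
grasp_force: 51.5
```

```bash
python3 - <<'E'
from h import *
go(.523,-.097,.0715,4)
s=cam('scene')
A=cv2.resize(cv2.cvtColor(s['image'],cv2.COLOR_RGB2BGR)[130:230,200:320],(720,600),interpolation=cv2.INTER_CUBIC)
cv2.imwrite('pics/j.png',A)
E
```

```text
t 16.4 shift [-0.1 -0.3 76.6] rot [ 0.  -0.1  0.8] w 0.747 gf 51.5 F [ 0.2 -0.5 -2.1] p [ 0.5231 -0.0972  0.1481]
```

View pics/j.png

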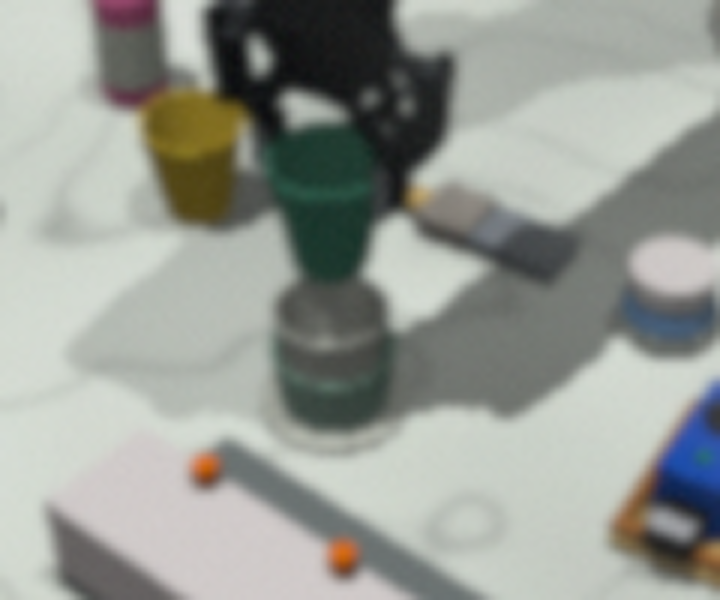

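The green cup hangs upright at (325,205), directly above the white cup's mouth at (332,310). Lowering.

Call:
step_arm(
  increments=[
    [[-1, 0, 0, 20, 0, 0, 0], [-1, 0, 0, 40, 0, 0, 0], [-1, 0, 0, 55, 0, 0, 0], [-1, 0, 0, 65, 0, 0, 0], [-1, 0, 0, 70, 0, 0, 0], [-1, 0, 0, 73, 0, 0, 0], [-1, 0, 0, 73, 0, 0, 0], [-1, 0, 0, 73, 0, 0, 0]],
  ],
)

```text
t: 17.07
eef_pos: [0.5233, -0.0967, 0.0752]
tool_rot: [0.0, 0.999, 0.042, 0.001]
contact_force: [1.1, -1.0, -1.7]
gripper_width: 0.754
grasp_force: 51.5
```

Call:
step_arm(
  increments=[
    [[-1, 0, 0, 2, 0, 0, 0], [-1, 0, 0, 4, 0, 0, 0], [-1, 0, 0, 4, 0, 0, 0]],
  ],
)

```text
t: 17.32
eef_pos: [0.5235, -0.0966, 0.0719]
tool_rot: [0.0, 0.999, 0.042, 0.001]
contact_force: [-1.6, 0.6, 7.3]
gripper_width: 0.751
grasp_force: 52.0
```

Call:
step_arm(
  increments=[
    [[1, 0, 0, 1, 0, 0, 0], [1, 0, 0, 1, 0, 0, 0], [1, 0, 0, 1, 0, 0, 0], [1, 0, 0, 1, 0, 0, 0], [1, 0, 0, -35, 0, 0, 0], [1, 0, 0, -75, 0, 0, 0], [1, 0, 0, -110, 0, 0, 0], [1, 0, 0, -110, 0, 0, 0], [1, 0, 0, -110, 0, 0, 0]],
  ],
)

```text
t: 18.07
eef_pos: [0.5242, -0.0965, 0.1829]
tool_rot: [0.0, 0.999, 0.042, 0.002]
contact_force: [0.4, 0.6, -0.1]
gripper_width: 1.002
grasp_force: 0.0
```

```bash
python3 - <<'E'
from h import *
cups(cam('top'))
s=cam('scene'); hsv=cv2.cvtColor(s['image'],cv2.COLOR_RGB2HSV); save(s,'pics/k.png')
m=cv2.inRange(hsv,(60,60,30),(95,255,255)); m[:140]=0;m[230:]=0;m[:,:225]=0;m[:,285:]=0
q=max(cv2.findContours(m,0,1)[0],key=cv2.contourArea); print('green scene bbox',cv2.boundingRect(q),cv2.contourArea(q))
print('pred rim top/bottom', [proj(s,[.523+.034*np.cos(t),-.097+.034*np.sin(t),z]).round(1).tolist() for z in(.103,.076) for t in np.radians([35,125,215,305])])
go(.4244,-.2742,.15,4)
E
```

```text
green ? max() iterable argument is empty
yellow [ 0.4246 -0.274 ] err 0.0016 area 362.0
pink [ 0.5409 -0.4106] err 0.0009 area 375.0
grey [0.5884 0.3574] err 0.0034 area 332.5
green scene bbox (247, 170, 17, 16) 212.5
pred rim top/bottom [[[254.5, 180.0]], [[264.8, 173.1]], [[254.7, 166.7]], [[244.3, 173.3]], [[254.7, 186.1]], [[264.9, 179.2]], [[254.9, 172.8]], [[244.7, 179.5]]]
t 18.2 shift [-112.1  169.    30.1] rot [-0.   0.1  0.8] w 0.995 gf 0.0 F [ 0.3  0.3 -0.2] p [ 0.5219 -0.0963  0.18  ]
```

Green is seated at about 7 N of contact. Yellow next.

Call:
step_arm(
  increments=[
    [[1, -20, 32, 0, 0, 0, 0], [1, -40, 64, 0, 0, 0, 0], [1, -60, 96, 20, 0, 0, 0], [1, -80, 128, 40, 0, 0, 0], [1, -111, 169, 70, 0, 0, 0], [1, -111, 169, 70, 0, 0, 0], [1, -111, 169, 70, 0, 0, 0], [1, -111, 169, 70, 0, 0, 0]],
  ],
)

```text
t: 18.83
eef_pos: [0.4241, -0.2742, 0.1086]
tool_rot: [-0.001, 0.999, 0.041, -0.002]
contact_force: [0.2, 0.4, 0.6]
gripper_width: 1.006
grasp_force: 0.0
```

```bash
python3 - <<'E'
from h import *
go(.4253,-.2742,.036,4); cups(cam('top'))
E
```

```text
t 18.8 shift [ 1.5  0.2 72.6] rot [-0.1  0.2  0.7] w 1.006 gf 0.0 F [0.2 0.4 0.6] p [ 0.4241 -0.2742  0.1086]
green ? max() iterable argument is empty
yellow [ 0.4306 -0.2388] err 0.022 area 60.0
pink [ 0.5393 -0.4103] err 0.0245 area 109.0
grey [0.5882 0.3571] err 0.0034 area 331.5
```

Call:
step_arm(
  increments=[
    [[1, 1, 0, 30, 0, 0, 0], [1, 1, 0, 58, 0, 0, 0], [1, 1, 0, 72, 0, 0, 0], [1, 1, 0, 72, 0, 0, 0], [-1, 1, 0, 72, 0, 0, 0], [-1, 1, 0, 72, 0, 0, 0], [-1, 1, 0, 72, 0, 0, 0], [-1, 1, 0, 72, 0, 0, 0]],
  ],
)

```text
t: 19.55
eef_pos: [0.4287, -0.2739, 0.0402]
tool_rot: [0.0, 0.999, 0.042, 0.001]
contact_force: [0.1, 2.0, 6.1]
gripper_width: 0.756
grasp_force: 50.0
```

Call:
step_arm(
  increments=[
    [[-1, 0, 0, -15, 0, 0, 0], [-1, 0, 0, -50, 0, 0, 0], [-1, 0, 0, -90, 0, 0, 0], [-1, 0, 0, -130, 0, 0, 0], [-1, 0, 0, -140, 0, 0, 0], [-1, 0, 0, -140, 0, 0, 0], [-1, 0, 0, -140, 0, 0, 0]],
  ],
)

```text
t: 20.13
eef_pos: [0.4272, -0.2739, 0.1787]
tool_rot: [0.0, 0.999, 0.042, 0.001]
contact_force: [-0.4, 0.2, -2.4]
gripper_width: 0.753
grasp_force: 51.6
```

```bash
python3 - <<'E'
from h import *
go(.523,-.097,.176,4)
E
```

```text
t 20.1 shift [ 110.4 -168.2    2.8] rot [ 0.  -0.1  0.8] w 0.753 gf 51.6 F [-0.4  0.2 -2.4] p [ 0.4272 -0.2739  0.1787]
```

Call:
step_arm(
  increments=[
    [[-1, 22, -34, 0, 0, 0, 0], [-1, 44, -68, 0, 0, 0, 0], [-1, 66, -102, 0, 0, 0, 0], [-1, 88, -136, 0, 0, 0, 0], [-1, 111, -168, 0, 0, 0, 0], [-1, 111, -168, 0, 0, 0, 0], [-1, 111, -168, 0, 0, 0, 0], [-1, 111, -168, 0, 0, 0, 0]],
  ],
)

```text
t: 20.8
eef_pos: [0.5221, -0.0975, 0.1764]
tool_rot: [-0.0, 0.999, 0.042, -0.002]
contact_force: [-0.3, -0.8, -1.8]
gripper_width: 0.755
grasp_force: 51.7
```

```bash
python3 - <<'E'
from h import *
go(.524,-.097,.0995,4)
s=cam('scene'); hsv=cv2.cvtColor(s['image'],cv2.COLOR_RGB2HSV); save(s,'pics/l.png')
for n in('yellow','green'):
    m=cv2.inRange(hsv,*CUPS[n]); m[:110]=0;m[230:]=0;m[:,:235]=0;m[:,285:]=0
    q=max(cv2.findContours(m,0,1)[0],key=cv2.contourArea); print(n,cv2.boundingRect(q),cv2.contourArea(q))
print(proj(s,[[.524,-.097,.176-.039],[.523,-.097,.103]]))
E
```

```text
t 20.8 shift [ 2.2 -0.3 76.9] rot [-0.   0.3  0.9] w 0.755 gf 51.7 F [-0.3 -0.8 -1.8] p [ 0.5221 -0.0975  0.1764]
yellow (244, 143, 27, 27) 356.0
green (246, 170, 18, 16) 211.5
[[254.11073102 165.35564658]
 [254.57959726 173.20355648]]
```

Call:
step_arm(
  increments=[
    [[-1, 1, 0, 20, 0, 0, 0], [-1, 1, 0, 40, 0, 0, 0], [-1, 1, 0, 55, 0, 0, 0], [-1, 1, 0, 65, 0, 0, 0], [-1, 1, 0, 71, 0, 0, 0], [-1, 1, 0, 75, 0, 0, 0], [-1, 1, 0, 75, 0, 0, 0], [-1, 1, 0, 75, 0, 0, 0]],
  ],
)

```text
t: 21.52
eef_pos: [0.5251, -0.0973, 0.104]
tool_rot: [-0.0, 0.999, 0.042, 0.0]
contact_force: [1.1, 0.8, -3.2]
gripper_width: 0.751
grasp_force: 51.7
```

Call:
step_arm(
  increments=[
    [[-1, 0, 0, 2, 0, 0, 0], [-1, 0, 0, 2, 0, 0, 0], [-1, 0, 0, 2, 0, 0, 0]],
  ],
)

```text
t: 21.77
eef_pos: [0.5252, -0.0972, 0.1021]
tool_rot: [0.0, 0.999, 0.042, 0.001]
contact_force: [1.4, -0.3, -1.2]
gripper_width: 0.749
grasp_force: 51.7
```

Call:
step_arm(
  increments=[
    [[-1, 0, 0, 2, 0, 0, 0], [-1, 0, 0, 4, 0, 0, 0], [-1, 0, 0, 4, 0, 0, 0]],
  ],
)

```text
t: 22.02
eef_pos: [0.5274, -0.0962, 0.1005]
tool_rot: [-0.0, 0.999, 0.042, 0.003]
contact_force: [-1.9, 3.6, 19.9]
gripper_width: 0.752
grasp_force: 53.0
```

Seated at 0.1005 m; predicted 0.0995 m. Release, then fetch pink.

Call:
step_arm(
  increments=[
    [[-1, 0, 0, -2, 0, 0, 0], [1, 0, 0, -2, 0, 0, 0], [1, 0, 0, -2, 0, 0, 0], [1, 0, 0, -2, 0, 0, 0], [1, 0, 0, -2, 0, 0, 0], [1, 0, 0, -40, 0, 0, 0], [1, 0, 0, -80, 0, 0, 0], [1, 0, 0, -100, 0, 0, 0], [1, 0, 0, -100, 0, 0, 0], [1, 0, 0, -100, 0, 0, 0]],
  ],
)

```text
t: 22.85
eef_pos: [0.5253, -0.0975, 0.1986]
tool_rot: [0.0, 0.999, 0.042, 0.001]
contact_force: [0.5, 0.4, -0.0]
gripper_width: 1.0
grasp_force: 0.0
```

```bash
python3 - <<'E'
from h import *
cups(cam('top'))
s=cam('scene'); hsv=cv2.cvtColor(s['image'],cv2.COLOR_RGB2HSV); save(s,'pics/m.png')
for n in('yellow','green'):
    m=cv2.inRange(hsv,*CUPS[n]); m[:110]=0;m[230:]=0;m[:,:235]=0;m[:,285:]=0
    q=max(cv2.findContours(m,0,1)[0],key=cv2.contourArea); print(n,cv2.boundingRect(q),cv2.contourArea(q))
go(.5415,-.411,.11,4)
E
```

```text
green ? max() iterable argument is empty
yellow [ 0.3447 -0.19  ] err 0.002 area 1.0
pink [ 0.5408 -0.4105] err 0.0009 area 374.0
grey [0.5889 0.356 ] err 0.0047 area 332.5
yellow (246, 156, 25, 24) 298.5
green (248, 179, 15, 7) 55.5
t 22.9 shift [ -8.6 314.1  86.4] rot [-0.   0.1  0.8] w 1.0 gf 0.0 F [-0.4  0.3 -0.2] p [ 0.5238 -0.0972  0.1965]
```

```bash
python3 - <<'E'
from h import *
s=cam('scene'); im=s['image']; hsv=cv2.cvtColor(im,cv2.COLOR_RGB2HSV)
for u in(250,255,260): print(u,[(v,*map(int,hsv[v,u])) for v in range(150,202,2)])
for n in('yellow','green'):
    m=cv2.inRange(hsv,*CUPS[n])[150:192,240:276]; print(n); print('\n'.join(''.join('#' if x else '.' for x in r) for r in m[::2]))
E
```

```text
250 [(150, 53, 11, 186), (152, 53, 11, 185), (154, 49, 11, 183), (156, 42, 14, 176), (158, 45, 12, 173), (160, 53, 12, 174), (162, 28, 29, 133), (164, 24, 155, 92), (166, 24, 186, 100), (168, 24, 200, 98), (170, 24, 194, 100), (172, 24, 188, 114), (174, 24, 192, 105), (176, 24, 184, 86), (178, 26, 157, 83), (180, 60, 74, 86), (182, 78, 112, 59), (184, 78, 93, 63), (186, 63, 24, 95), (188, 42, 15, 86), (190, 48, 16, 80), (192, 67, 25, 93), (194, 76, 45, 85), (196, 76, 46, 72), (198, 75, 42, 73), (200, 64, 18, 111)]
255 [(150, 60, 10, 183), (152, 53, 11, 184), (154, 25, 28, 175), (156, 21, 108, 165), (158, 20, 121, 129), (160, 26, 34, 113), (162, 24, 73, 119), (164, 24, 191, 96), (166, 24, 192, 97), (168, 24, 191, 99), (170, 24, 189, 108), (172, 23, 190, 122), (174, 24, 189, 132), (176, 24, 192, 85), (178, 24, 183, 82), (180, 38, 107, 76), (182, 77, 117, 61), (184, 79, 125, 55), (186, 69, 37, 89), (188, 55, 16, 96), (190, 42, 17, 75), (192, 45, 13, 78), (194, 76, 47, 103), (196, 74, 47, 71), (198, 75, 44, 69), (200, 69, 34, 76)]
260 [(150, 47, 10, 183), (152, 53, 11, 181), (154, 45, 11
[... 1327 characters left out ...]
..................................
....................................
....................................
....................................
....................................
....................................
....................................
....................................
....................................
....................................
....................................
....................................
....................................
.......####.........###.............
........###############.............
.........#############..............
....................................
....................................
....................................
```

The handle of the brush behind was inflating the mask. The bands themselves (yellow 162–180, green 180–186) show both cups fully nested. Now pink.

Call:
step_arm(
  increments=[
    [[1, 0, 40, 0, 0, 0, 0], [1, 0, 80, 0, 0, 0, 0], [1, -2, 120, 20, 0, 0, 0], [1, -4, 160, 40, 0, 0, 0], [1, -6, 200, 60, 0, 0, 0], [1, -8, 240, 80, 0, 0, 0], [1, -8, 280, 86, 0, 0, 0], [1, -8, 314, 86, 0, 0, 0], [1, -8, 314, 86, 0, 0, 0], [1, -8, 314, 86, 0, 0, 0]],
  ],
)

```text
t: 23.83
eef_pos: [0.5406, -0.4142, 0.1091]
tool_rot: [-0.0, 0.999, 0.039, -0.002]
contact_force: [0.3, -0.0, 0.8]
gripper_width: 0.998
grasp_force: 0.0
```

Call:
step_arm(
  increments=[
    [[1, 0, 0, 0, 0, 0, 0], [1, 0, 0, 0, 0, 0, 0]],
  ],
)

```text
t: 24.0
eef_pos: [0.5435, -0.4084, 0.1107]
tool_rot: [-0.001, 0.999, 0.043, -0.0]
contact_force: [-0.1, 0.4, -0.1]
gripper_width: 1.001
grasp_force: 0.0
```

```bash
python3 - <<'E'
from h import *
go(.5415,-.411,.037,4); cups(cam('top'))
s=cam('scene'); hsv=cv2.cvtColor(s['image'],cv2.COLOR_RGB2HSV)
m=cv2.inRange(hsv,*CUPS['pink']); m[:140]=0;m[180:]=0;m[:,:165]=0;m[:,205:]=0
print(cv2.boundingRect(max(cv2.findContours(m,0,1)[0],key=cv2.contourArea)),proj(s,[[.5415,-.411,.07],[.5415,-.411,0]]))
E
```

```text
t 24.0 shift [-2.1  2.6 73.7] rot [-0.1  0.   1. ] w 1.001 gf 0.0 F [-0.1  0.4 -0.1] p [ 0.5435 -0.4084  0.1107]
green ? max() iterable argument is empty
yellow ? zero-size array to reduction operation maximum which has no identity
pink [ 0.5239 -0.4065] err 0.0177 area 191.0
grey [0.5887 0.3558] err 0.0047 area 332.5
(176, 148, 16, 22) [[183.22183598 152.21057079]
 [186.22101605 166.84535082]]
```

Call:
step_arm(
  increments=[
    [[1, -2, 2, 30, 0, 0, 0], [1, -2, 2, 58, 0, 0, 0], [1, -2, 2, 74, 0, 0, 0], [1, -2, 2, 74, 0, 0, 0], [-1, -2, 2, 74, 0, 0, 0], [-1, -2, 2, 74, 0, 0, 0], [-1, -2, 2, 74, 0, 0, 0], [-1, -2, 2, 74, 0, 0, 0]],
  ],
)

```text
t: 24.77
eef_pos: [0.5427, -0.4134, 0.0397]
tool_rot: [0.001, 0.999, 0.042, 0.001]
contact_force: [0.1, -0.2, 2.5]
gripper_width: 0.758
grasp_force: 50.1
```

Call:
step_arm(
  increments=[
    [[-1, 0, 0, -15, 0, 0, 0], [-1, 0, 0, -50, 0, 0, 0], [-1, 0, 0, -90, 0, 0, 0], [-1, 0, 0, -130, 0, 0, 0], [-1, 0, 0, -165, 0, 0, 0], [-1, 0, 0, -165, 0, 0, 0], [-1, 0, 0, -165, 0, 0, 0]],
  ],
)

```text
t: 25.35
eef_pos: [0.5426, -0.414, 0.207]
tool_rot: [0.002, 0.999, 0.042, 0.003]
contact_force: [-0.1, -0.2, -1.7]
gripper_width: 0.756
grasp_force: 50.6
```

```bash
python3 - <<'E'
from h import *
go(.524,-.097,.203,4)
E
```

```text
t 25.4 shift [   8.  -317.5    2.8] rot [ 0.2 -0.3  0.8] w 0.756 gf 50.6 F [-0.1 -0.2 -1.7] p [ 0.5426 -0.414   0.207 ]
```

Call:
step_arm(
  increments=[
    [[-1, 1, -38, 0, 0, 0, 0], [-1, 2, -76, 0, 0, 0, 0], [-1, 3, -114, 0, 0, 0, 0], [-1, 4, -152, 0, 0, 0, 0], [-1, 5, -190, 0, 0, 0, 0], [-1, 6, -228, 0, 0, 0, 0], [-1, 7, -266, 0, 0, 0, 0], [-1, 8, -300, 0, 0, 0, 0], [-1, 8, -317, 0, 0, 0, 0], [-1, 8, -317, 0, 0, 0, 0]],
  ],
)

```text
t: 26.18
eef_pos: [0.5214, -0.0906, 0.2017]
tool_rot: [-0.001, 0.999, 0.046, -0.001]
contact_force: [0.2, 0.3, -1.9]
gripper_width: 0.758
grasp_force: 50.7
```

Call:
step_arm(
  increments=[
    [[-1, 0, 0, 0, 0, 0, 0], [-1, 0, 0, 0, 0, 0, 0], [-1, 0, 0, 0, 0, 0, 0]],
  ],
)

```text
t: 26.43
eef_pos: [0.5222, -0.0981, 0.2022]
tool_rot: [0.0, 0.999, 0.041, -0.001]
contact_force: [0.7, -0.4, -1.7]
gripper_width: 0.755
grasp_force: 50.7
```

```bash
python3 - <<'E'
from h import *
go(.524,-.097,.1265,4)
E
```

```text
t 26.4 shift [ 2.  -1.  75.7] rot [0.  0.1 0.7] w 0.755 gf 50.7 F [ 0.7 -0.4 -1.7] p [ 0.5222 -0.0981  0.2022]
```

Call:
step_arm(
  increments=[
    [[-1, 1, -1, 20, 0, 0, 0], [-1, 1, -1, 40, 0, 0, 0], [-1, 1, -1, 55, 0, 0, 0], [-1, 1, -1, 65, 0, 0, 0], [-1, 1, -1, 71, 0, 0, 0], [-1, 1, -1, 74, 0, 0, 0], [-1, 1, -1, 75, 0, 0, 0], [-1, 1, -1, 75, 0, 0, 0]],
  ],
)

```text
t: 27.1
eef_pos: [0.524, -0.0957, 0.1281]
tool_rot: [0.0, 0.999, 0.042, 0.0]
contact_force: [0.5, -0.4, -1.6]
gripper_width: 0.758
grasp_force: 50.7
```

Call:
step_arm(
  increments=[
    [[-1, 0, 0, 1, 0, 0, 0], [-1, 0, 0, 2, 0, 0, 0], [-1, 0, 0, 2, 0, 0, 0]],
  ],
)

```text
t: 27.35
eef_pos: [0.5247, -0.0956, 0.1271]
tool_rot: [0.0, 0.999, 0.042, 0.001]
contact_force: [-1.3, -0.5, 5.1]
gripper_width: 0.755
grasp_force: 51.1
```

Call:
step_arm(
  increments=[
    [[1, 0, 0, 0, 0, 0, 0], [1, 0, 0, 0, 0, 0, 0], [1, 0, 0, 0, 0, 0, 0], [1, 0, 0, 0, 0, 0, 0], [1, 0, 0, -40, 0, 0, 0], [1, 0, 0, -80, 0, 0, 0], [1, 0, 0, -100, 0, 0, 0], [1, 0, 0, -100, 0, 0, 0], [1, 0, 0, -100, 0, 0, 0]],
  ],
)

```text
t: 28.1
eef_pos: [0.5244, -0.0954, 0.2269]
tool_rot: [0.0, 0.999, 0.042, 0.001]
contact_force: [0.1, 0.3, -0.6]
gripper_width: 1.003
grasp_force: 0.0
```

```bash
python3 - <<'E'
from h import *
c=cam('top'); cups(c)
s=cam('scene'); hsv=cv2.cvtColor(s['image'],cv2.COLOR_RGB2HSV)
for n in('pink','yellow','green'):
    m=cv2.inRange(hsv,*CUPS[n])[150:192,240:267]; r=np.where(m[:,15])[0]; print(n,r.min()+150,r.max()+150)
h=cv2.cvtColor(c['image'],cv2.COLOR_RGB2HSV)
m=cv2.inRange(h,CUPS['grey'][0],CUPS['grey'][1])[155:190,100:140]; print('\n'.join(''.join('#' if x else '.' for x in r) for r in m[::2]))
# soap cap at ~ (75,188), z .16; base
print('soap',onz(c,[(75,188)],.16),onz(c,[(88,200)],.05))
s=cam('scene'); print('grey pred in scene',proj(s,[[.589,.356,.07],[.589,.356,0]]))
go(.589,.356,.12,4)
E
```

```text
green ? max() iterable argument is empty
yellow ? zero-size array to reduction operation maximum which has no identity
pink ? max() iterable argument is empty
grey [0.5879 0.3564] err 0.0037 area 332.0
pink 157 171
yellow 174 180
green 181 185
........................................
........................................
................####....................
............###.########................
..........###########.####..............
.........##############..##.............
........####.#.#############............
.........###################............
........#####################...........
........######################..........
..........###.###############...........
...........##################...........
.............#########..#.##............
........................................
........................................
........................................
........................................
........................................
soap [[0.51232241 0.447142   0.16      ]] [[0.49976218 0.45035896 0.05      ]]
grey pred in scene [[375.68024295 255.22248593]
 [370.64821291 270.03055573]]
t 28.2 shift [ 104.4 -443.9  104.2] rot [-0.   0.1  0.8] w 1.002 gf 0.0 F [ 0.7 -0.5 -0.5] p [ 0.5226 -0.0952  0.2243]
```

Call:
step_arm(
  increments=[
    [[1, 9, -40, 0, 0, 0, 0], [1, 18, -80, 0, 0, 0, 0], [1, 27, -120, 0, 0, 0, 0], [1, 36, -160, 0, 0, 0, 0], [1, 45, -200, 0, 0, 0, 0], [1, 54, -240, 0, 0, 0, 0], [1, 63, -280, 0, 0, 0, 0], [1, 72, -320, 0, 0, 0, 0], [1, 72, -320, 0, 0, 0, 0], [1, 72, -320, 0, 0, 0, 0]],
  ],
)

```text
t: 29.08
eef_pos: [0.5669, 0.233, 0.2236]
tool_rot: [-0.0, 0.999, 0.045, -0.002]
contact_force: [-0.1, -0.8, 0.0]
gripper_width: 1.0
grasp_force: 0.0
```

Call:
step_arm(
  increments=[
    [[1, 10, -40, 0, 0, 0, 0], [1, 20, -80, 0, 0, 0, 0], [1, 32, -120, 0, 0, 0, 0], [1, 32, -124, 30, 0, 0, 0], [1, 32, -124, 60, 0, 0, 0], [1, 32, -124, 90, 0, 0, 0], [1, 32, -124, 90, 0, 0, 0], [1, 32, -124, 90, 0, 0, 0], [1, 32, -124, 90, 0, 0, 0]],
  ],
)

```text
t: 29.83
eef_pos: [0.5909, 0.3551, 0.1369]
tool_rot: [-0.0, 0.999, 0.041, 0.001]
contact_force: [-0.3, 0.1, -0.4]
gripper_width: 0.997
grasp_force: 0.0
```

```bash
python3 - <<'E'
from h import *
go(.589,.356,.037,4)
s=cam('scene'); g=cv2.cvtColor(s['image'],cv2.COLOR_RGB2GRAY)
A=cv2.resize(cv2.cvtColor(s['image'],cv2.COLOR_RGB2BGR)[210:290,330:430],(600,480),interpolation=cv2.INTER_CUBIC)
cv2.imwrite('pics/n.png',A)
print(np.array((proj(s,[[.589+.034*np.cos(t),.356+.034*np.sin(t),.07] for t in np.arange(0,6.2,.785)])-[330,210])*6).round())
E
```

```text
t 29.8 shift [-1.9 -1.  99.8] rot [-0.  -0.1  0.7] w 0.997 gf 0.0 F [-0.3  0.1 -0.4] p [0.5909 0.3551 0.1369]
[[245. 323.]
 [305. 333.]
 [346. 306.]
 [344. 260.]
 [302. 222.]
 [245. 213.]
 [204. 238.]
 [203. 283.]]
```

View pics/n.png

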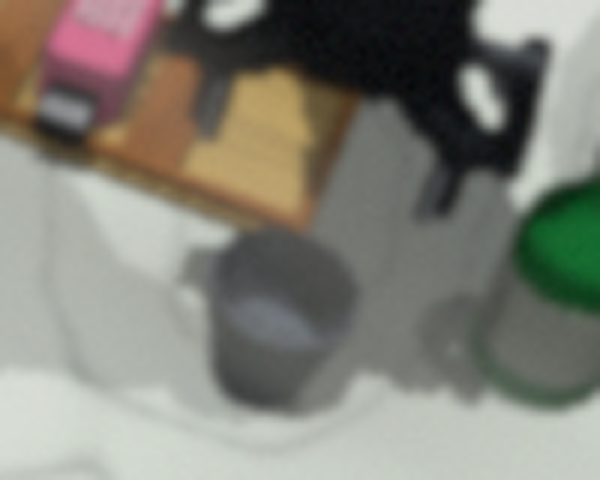

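The grey cup's rim is at about (286,290), a few mm further along +x/+y than predicted. I'm shifting the grasp 3–4 mm in y; the soap bottle at (550,300) is clear of the fingers.

Call:
step_arm(
  increments=[
    [[1, -1, -4, 30, 0, 0, 0], [1, -1, -4, 60, 0, 0, 0], [1, -1, -4, 85, 0, 0, 0], [1, -1, -4, 99, 0, 0, 0], [1, -1, -4, 99, 0, 0, 0], [-1, -1, -4, 99, 0, 0, 0], [-1, -1, -4, 99, 0, 0, 0], [-1, -1, -4, 99, 0, 0, 0], [-1, -1, -4, 99, 0, 0, 0], [-1, -1, -4, 99, 0, 0, 0]],
  ],
)

```text
t: 30.72
eef_pos: [0.5904, 0.3605, 0.0396]
tool_rot: [-0.001, 0.999, 0.042, 0.002]
contact_force: [-0.8, -1.8, 8.8]
gripper_width: 0.752
grasp_force: 49.8
```

Call:
step_arm(
  increments=[
    [[-1, 0, 0, -15, 0, 0, 0], [-1, 0, 0, -50, 0, 0, 0], [-1, 0, 0, -90, 0, 0, 0], [-1, 0, 0, -130, 0, 0, 0], [-1, 0, 0, -170, 0, 0, 0], [-1, 0, 0, -195, 0, 0, 0], [-1, 0, 0, -195, 0, 0, 0], [-1, 0, 0, -195, 0, 0, 0]],
  ],
)

```text
t: 31.38
eef_pos: [0.5892, 0.3605, 0.2352]
tool_rot: [-0.001, 0.999, 0.042, 0.002]
contact_force: [0.5, -0.9, -2.2]
gripper_width: 0.754
grasp_force: 50.5
```

```bash
python3 - <<'E'
from h import *
go(.524,-.097,.232,4)
E
```

```text
t 31.4 shift [-103.6  450.4    1.5] rot [-0.2 -0.3  0.8] w 0.754 gf 50.5 F [ 0.5 -0.9 -2.2] p [0.5892 0.3605 0.2352]
```

Call:
step_arm(
  increments=[
    [[-1, -9, 40, 0, 0, 0, 0], [-1, -18, 80, 0, 0, 0, 0], [-1, -27, 120, 0, 0, 0, 0], [-1, -36, 160, 0, 0, 0, 0], [-1, -45, 200, 0, 0, 0, 0], [-1, -54, 240, 0, 0, 0, 0], [-1, -63, 280, 0, 0, 0, 0], [-1, -72, 310, 0, 0, 0, 0], [-1, -72, 310, 0, 0, 0, 0], [-1, -72, 310, 0, 0, 0, 0]],
  ],
)

```text
t: 32.22
eef_pos: [0.5415, 0.0421, 0.2305]
tool_rot: [0.0, 0.999, 0.04, -0.001]
contact_force: [-0.1, 0.2, -2.7]
gripper_width: 0.751
grasp_force: 50.7
```

Call:
step_arm(
  increments=[
    [[-1, -10, 40, 0, 0, 0, 0], [-1, -20, 80, 0, 0, 0, 0], [-1, -30, 120, 0, 0, 0, 0], [-1, -32, 140, 0, 0, 0, 0], [-1, -32, 140, 0, 0, 0, 0], [-1, -32, 140, 0, 0, 0, 0], [-1, -32, 140, 0, 0, 0, 0]],
  ],
)

```text
t: 32.8
eef_pos: [0.5229, -0.0951, 0.231]
tool_rot: [-0.001, 0.999, 0.043, -0.0]
contact_force: [0.6, 0.4, -2.1]
gripper_width: 0.756
grasp_force: 50.8
```

```bash
python3 - <<'E'
from h import *
go(.524,-.097,.154,4)
E
```

```text
t 32.8 shift [ 1.   2.1 77. ] rot [-0.1  0.   1. ] w 0.756 gf 50.8 F [ 0.6  0.4 -2.1] p [ 0.5229 -0.0951  0.231 ]
```

Call:
step_arm(
  increments=[
    [[-1, 1, 2, 20, 0, 0, 0], [-1, 1, 2, 40, 0, 0, 0], [-1, 1, 2, 55, 0, 0, 0], [-1, 1, 2, 65, 0, 0, 0], [-1, 1, 2, 71, 0, 0, 0], [-1, 1, 2, 74, 0, 0, 0], [-1, 1, 2, 75, 0, 0, 0], [-1, 1, 2, 75, 0, 0, 0]],
  ],
)

```text
t: 33.47
eef_pos: [0.5243, -0.0988, 0.157]
tool_rot: [-0.0, 0.999, 0.042, 0.0]
contact_force: [-1.1, 0.3, -1.7]
gripper_width: 0.753
grasp_force: 50.8
```

Call:
step_arm(
  increments=[
    [[-1, 0, 0, 1, 0, 0, 0], [-1, 0, 0, 2, 0, 0, 0], [-1, 0, 0, 3, 0, 0, 0], [-1, 0, 0, 3, 0, 0, 0]],
  ],
)

```text
t: 33.8
eef_pos: [0.5247, -0.099, 0.1544]
tool_rot: [-0.0, 0.999, 0.042, 0.001]
contact_force: [-1.4, 2.5, 3.6]
gripper_width: 0.755
grasp_force: 51.1
```

Contact at 0.1544 m; predicted 0.154 m. Release, lift and back away.

Call:
step_arm(
  increments=[
    [[1, 0, 0, 0, 0, 0, 0], [1, 0, 0, 0, 0, 0, 0], [1, 0, 0, 0, 0, 0, 0], [1, 0, 0, 0, 0, 0, 0], [1, 0, 0, -40, 0, 0, 0], [1, 0, 0, -80, 0, 0, 0], [1, 0, 0, -110, 0, 0, 0], [1, 0, 0, -110, 0, 0, 0]],
  ],
)

```text
t: 34.47
eef_pos: [0.5275, -0.0999, 0.2703]
tool_rot: [0.001, 0.999, 0.042, 0.006]
contact_force: [1.0, 0.4, -0.3]
gripper_width: 1.002
grasp_force: 0.0
```

Call:
step_arm(
  increments=[
    [[1, 0, 40, 0, 0, 0, 0], [1, 0, 80, 0, 0, 0, 0], [1, 0, 120, 0, 0, 0, 0], [1, 0, 160, 0, 0, 0, 0], [1, 0, 200, 0, 0, 0, 0], [1, 0, 240, 0, 0, 0, 0], [1, 0, 240, 0, 0, 0, 0], [1, 0, 240, 0, 0, 0, 0]],
  ],
)

```text
t: 35.13
eef_pos: [0.5429, -0.3416, 0.2627]
tool_rot: [0.0, 0.999, 0.039, -0.001]
contact_force: [-0.2, 1.2, 0.1]
gripper_width: 1.001
grasp_force: 0.0
```

```bash
python3 - <<'E'
from h import *
c=cam('top'); s=cam('scene'); hsv=cv2.cvtColor(s['image'],cv2.COLOR_RGB2HSV)
for n in('grey','pink','yellow','green'):
    m=cv2.inRange(hsv,*CUPS[n])[135:195,238:268]; print(n,[(u+238,np.where(m[:,u])[0].min()+135,np.where(m[:,u])[0].max()+135) for u in(10,15,20) if m[:,u].any()], 'cols',np.where(m.any(0))[0][[0,-1]]+238 if m.any() else None)
# rim of the top (grey) cup in the top view, rim z=.184
try: print('grey rim', rim(c,(95,20,10),(135,255,115),(245,150,300,215),z=.184))
except Exception as x: print(x)
h=cv2.cvtColor(c['image'],cv2.COLOR_RGB2HSV)
for n,lo,hi,box in [('blue',(105,100,40),(125,255,255),(180,185,215,235)),('pinku',(160,60,60),(179,255,255),(145,185,190,240))]:
    m=cv2.inRange(h,lo,hi);k=np.zeros_like(m);x0,y0,x1,y1=box;k[y0:y1,x0:x1]=m[y0:y1,x0:x1]
    r=cv2.minAreaRect(max(cv2.findContours(k,0,2)[0],key=cv2.contourArea)); print(n,onz(c,[r[0]],.056).round(4))
for n in CUPS:
    m=cv2.inRange(h,*CUPS[n]); x0,y0,x1,y1=BOX[n]; print(n,'left at old spot',int((m[y0:y1,x0:x1]>0).sum()))
go(.524,-.34,.26,4)
E
```

```text
grey [(248, np.int64(152), np.int64(162)), (253, np.int64(150), np.int64(165)), (258, np.int64(150), np.int64(164))] cols [245 264]
pink [(248, np.int64(164), np.int64(169)), (253, np.int64(167), np.int64(171)), (258, np.int64(166), np.int64(171))] cols [245 264]
yellow [(248, np.int64(173), np.int64(178)), (253, np.int64(174), np.int64(179)), (258, np.int64(174), np.int64(179))] cols [245 267]
green [(248, np.int64(180), np.int64(183)), (253, np.int64(181), np.int64(185)), (258, np.int64(181), np.int64(185))] cols [247 262]
grey rim (array([ 0.52173545, -0.09700403]), np.float64(0.0021992616490177433), 419.0)
blue [[0.4723 0.1197 0.056 ]]
pinku [[0.4628 0.2133 0.056 ]]
green left at old spot 0
yellow left at old spot 8
pink left at old spot 0
grey left at old spot 0
t 35.2 shift [-20.4   0.9   3. ] rot [-0.1  0.   0.9] w 1.001 gf 0.0 F [ 0.2  0.5 -0.3] p [ 0.5442 -0.3374  0.263 ]
```

All four bands are evenly spaced, the top rim is centred over the white cup, and both units are at their bay centres. Handing in.

```bash
python3 -c "
from station import bot
print(bot.hand_in())"
```

```text
the job is handed in; nothing more can be done
None
```

I unplugged both units and laid them flat in bays of the dry tray, nested all four coloured cups in the white cup in its stand, and handed the job in at about 35 s; the hand-in gave no verdict.

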